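Fill the counting pan with slugs

ROBOT

A 7-joint arm with a two-finger parallel gripper is mounted at the origin on the work surface. World frame = base frame: x ahead of the robot, y to its left, z up, the work surface at z = 0. Lengths are in mm, angles in rad, forces in N, time in s.
With the tool pointing down it reaches from about 400 to 875 mm from the base axis. Payload 4.4 kg.
Tool frame: the origin (TCP) lies at the very end of the fingers, on their centre line; the grasp point (between the pads) lies 19 mm behind it; z points along the fingers, y is the direction in which the jaws open and shut (so a half turn about z gives the same grasp; the last joint's range is limited). The gripper opens to 85 mm and grips with 20 to 120 N. Pads are 22 mm wide; open, the fingers measure 114 mm over their backs; the gripper's body (76 mm by 85 mm) begins 54 mm behind the grasp point. The pads swing forward as they close: fully open they stand 13 mm farther back than shut.
Start: joints at [-1.323, 0.628, 0.038, 1.517, -0.027, 0.996, -0.02], TCP at [200.614, 618.282, 193.413] pointing down, gripper open.
Joint ranges: [-3.06, 3.06], [-0.37, 2.12], [-1.25, 1.32], [0.18, 2.47], [-1.1, 4.24], [0.23, 1.98], [-2.94, 2.94]. Speed limits (rad/s): [2.57, 2.57, 3.14, 3.14, 3.14, 3.14, 3.14].

INTERFACE

Orientations are given as [roll, pitch, yaw] about the fixed x, y, z axes, in that order (R = Rz(yaw) Ry(pitch) Rx(roll)).
In Python, from cell import read_state, get_image, calibration, finish_job gives the robot as it stands. The module is installed in compiled form; this text tells all that it offers.
- The arm moves only by the tool apply_moves, never from a script. Its argument "increments" is a list of rows, each an object of numbers: "tx", "ty", "tz": the shift along the world's x, y, z in m; "rx", "ry", "rz": the turn, a rotation vector about the world's x, y, z in units of 5 degrees (1.0 is 5 degrees); "claw": the finger opening in m, from 0 to 0.0854. In form: [{"tx": .., "ty": .., "tz": .., "rx": .., "ry": .., "rz": .., "claw": ..}, ...]. A call has 1 to 12 rows; each row is the pose to reach, as a shift and turn from the pose commanded when the call began; what a row does not reach only later rows make up. A row lasts 1/10 s, in which the tool goes at most 50 mm and 8.59 degrees, less where a joint would pass 70% of its speed; a pose out of reach is approached as far as the arm can. A call with a gripper value outside its range is refused whole. The fingers move at their own pace and stop on an object; the grip force is fixed at half the most. Time passes only in rows, so rows that repeat a pose let the fingers close. It gives the time, the measured TCP pose, the force and the opening at its end, in the units of the state.
- read_state(): the state, without advancing time (a new reading comes with each control period).
- get_image(name): name is "scene" or "top" or "wrist"; returns the picture (400x640x3 uint8, red, green, blue); there is no depth.
- calibration(name): a dict with "camera_matrix" (3x3 intrinsics, pixels), "origin" and "attitude" of the camera in the world. Camera axes: x right, y up, looking along -z (the intrinsics and any distortion apply to the point x, -y, -z); pixel columns grow to the right and rows downward; lengths in mm; the calibration is good to about 2 mm. A picture is of the moment at which its call begins: read the wrist's pose just before it. calibration takes no time and is no camera call; for the wrist camera it gives the pose at the moment of the call.
- finish_job(): hands the job in, once; it reports no verdict.
The state is a dict: "clock": time; "qpos": joint angles; "qd": joint speeds; "tau": joint torques, N m; "eef_pos": TCP position; "tool_rot": TCP orientation; "force": force on the tool from outside, world axes, zero at the start; "torque": the same for the moment, N m; "width": finger opening in mm.
Only numpy, scipy, OpenCV 4.12 (cv2) and the standard library are available. Lean on these libraries where they do the work, as an engineer would, in place of code of your own. Each camera call takes 0.05 s, during which the arm holds its last target. There are 200 camera calls.

TASK

Seat the empty steel pan flat and square in the shallow pocket on top of the counting scale and let go of it. Then, using the hand scoop and never your fingers on the slugs, scoop up slugs from the blue tray and tip at least three of them into the pan, spilling none on the bench. Finish with the pan still seated and the empty scoop laid down flat on its bottom on the bench top, and leave the other things on the bench where they are.

Things in the scene. Friction and masses are not known exactly. Their poses are not given: they have to be found in the camera images.
- scoop: Steel hand scoop, 180 g, flat on the bench. Origin: centre of the bowl's underside, +x to its open nose, z up. Flat-bottomed bowl, x -50 to 50 mm, 88 mm wide (y), floor and walls 2 mm, side and back walls 32 mm high, no front wall. Level wooden handle, 22 mm wide (y), 20 mm high, from x = -55 to -140 mm, centre line 58 mm above the underside; grip it near x = -80 mm.
- pan: Empty steel weighing pan, 160 g, on the bench. Origin: centre of its underside. Square open box 116 x 116 mm, 32 mm high, walls and floor 3 mm. On its +x wall stands an upright grip tab 10 mm thick (x 56 to 66 mm), 40 mm wide (y), its top 62 mm above the underside. The pan may sit in the pocket any way round.
- scale: Counting scale fixed to the bench, a grey box 170 x 170 mm with an aluminium top, 58 mm high in all. Origin at the centre of its underside. In its top is a square pocket. It may stand on either side of the bench.
- nest (a point): Centre of the pocket's floor on the scale, 50 mm above the bench; axes as the scale's. The pocket is 121 x 121 mm, 8 mm deep, with square edges: 2.5 mm of play on each side of the pan.
- bin: Blue tray fixed to the bench, on either side of it, with the slugs. Origin: centre of its underside. 250 (x) by 120 (y) mm, rim 51 mm above the bench, walls 4 mm, inner floor 15 mm above the bench. The slugs start as one loose layer towards its -x end, near the robot (x -106 to -39 mm, y within 41 mm of the middle); the +x half is empty.
- slug1: Bare aluminium slug, a short cylinder with well-rounded rims, 20 mm diameter, 16 mm high, 12 g, smooth (slides easily, friction about 0.3). Origin at its centre, z along its axis.
- slug2: Bare aluminium slug, a short cylinder with well-rounded rims, 20 mm diameter, 16 mm high, 12 g, smooth (slides easily, friction about 0.3). Origin at its centre, z along its axis.
- slug3: Bare aluminium slug, a short cylinder with well-rounded rims, 20 mm diameter, 16 mm high, 12 g, smooth (slides easily, friction about 0.3). Origin at its centre, z along its axis.
- slug4: Bare aluminium slug, a short cylinder with well-rounded rims, 20 mm diameter, 16 mm high, 12 g, smooth (slides easily, friction about 0.3). Origin at its centre, z along its axis.
- slug5: Bare aluminium slug, a short cylinder with well-rounded rims, 20 mm diameter, 16 mm high, 12 g, smooth (slides easily, friction about 0.3). Origin at its centre, z along its axis.
- slug6: Bare aluminium slug, a short cylinder with well-rounded rims, 20 mm diameter, 16 mm high, 12 g, smooth (slides easily, friction about 0.3). Origin at its centre, z along its axis.
- oil_can: Bystander, leave alone: round dark steel can, 52 mm diameter, 75 mm tall, standing beyond the work area, right
- wrench: Bystander, leave alone: steel wrench lying beyond the work area, left
- strips: Bystander, leave alone: small stack of three stamped steel strips, 150 x 28 x 12 mm, lying beyond the work area, right
- caliper: Bystander, leave alone: steel caliper lying near the robot, right, 160 mm long
Mind the look-alikes: they are no part of the job. Leave any green look-alike of the scale alone.

How it is judged:
By the outcome, as a careful person would: the job done as asked, in the order asked, and still so for the second after the job is handed in, with the robot touching nothing.
It also fails if it takes over 72 s, if anything falls off the work surface, if the arm or the gripper's body presses on something with over 40 N, if the wrist force passes 120 N, or if a joint passes its speed limit or range.

## Working session

There is one attempt and no reset: what is moved stays moved. The work goes in short steps, Python scripts to look and compute and a tool call to move; the robot and the scene stay as the last step left them, time stands still between calls to the robot, and variables do not carry over. Pictures are saved under pics/ and viewed, about 8 in all and at most 12, crops included, and the job is handed in when it is done.

Besides the shell and the picture viewer there is one more tool, called after "Call:" as name([rows], argument=value, ...), one row to a line, values as JSON. apply_moves: Moves the arm, as the interface text tells. Its arguments: {"type":"object","properties":{"increments":{"type":"array"}},"required":["increments"]}

```bash
mkdir -p pics
cat > h.py <<'E'
import numpy as np, cv2
from cell import read_state,get_image,calibration,finish_job
def cal(n):
    c=calibration(n); return c
def save(n,f,crop=None,s=1):
    im=get_image(n)[:,:,::-1]
    cv2.imwrite('pics/full_'+f,im)
    if crop: x0,y0,x1,y1=crop; im=im[y0:y1,x0:x1]
    cv2.imwrite('pics/'+f,cv2.resize(im,None,fx=s,fy=s,interpolation=cv2.INTER_CUBIC))
E
python3 - <<'E'
from h import *
for n in('scene','top','wrist'): print(n,calibration(n))
print(read_state())
save('top','t0.png',None,1.25); save('scene','s0.png',None,1.25)
E
```

```text
scene {'camera_matrix': array([[392.35968765,   0.        , 330.51871409],
       [  0.        , 392.35968765, 201.00290142],
       [  0.        ,   0.        ,   1.        ]]), 'origin': array([1175.75827794, -546.09011335,  752.76505827]), 'attitude': array([0.90568692, 0.01566369, 0.87707279])}
top {'camera_matrix': array([[483.87946628,   0.        , 318.58584979],
       [  0.        , 483.87946628, 199.93034149],
       [  0.        ,   0.        ,   1.        ]]), 'origin': array([ 397.23490872,    3.2629065 , 1512.3396205 ]), 'attitude': array([ 0.07416811,  0.02481381, -1.57198594])}
wrist {'camera_matrix': array([[332.93735388,   0.        , 315.50199401],
       [  0.        , 332.93735388, 201.62954441],
       [  0.        ,   0.        ,   1.        ]]), 'origin': array([123.92875981, 643.01415068, 373.6571678 ]), 'attitude': array([-3.19776825e-01,  1.15241387e-03,  1.25622660e+00])}
{'clock': 0.0, 'qpos': array([-1.32280642,  0.62932173,  0.03841576,  1.5183649 , -0.02703336,
        0.99630666, -0.01997196]), 'qd': array([-6.84247031e-05, -1.04769287e-03,  1.38171376e-03,  1.21971254e-03,
       -1.89059815e-04, -1.14545904e-03,  1.25769184e-03]), 'tau': array([ 1.13504284e-03, -5.63392997e+01,  1.22714102e+00, -1.93437016e+01,
        1.12896395e-02,  1.06587005e-02, -1.86386603e-05]), 'eef_pos': array([200.36555763, 617.61589612, 192.50547599]), 'tool_rot': array([-3.13970856e+00, -1.97964498e-05,  2.82783387e+00]), 'force': array([-0.36940971,  0.08683704, -0.37977091]), 'torque': array([-0.00312883, -0.00470008, -0.01958355]), 'width': 85.31031341730232}
```

View pics/t0.png

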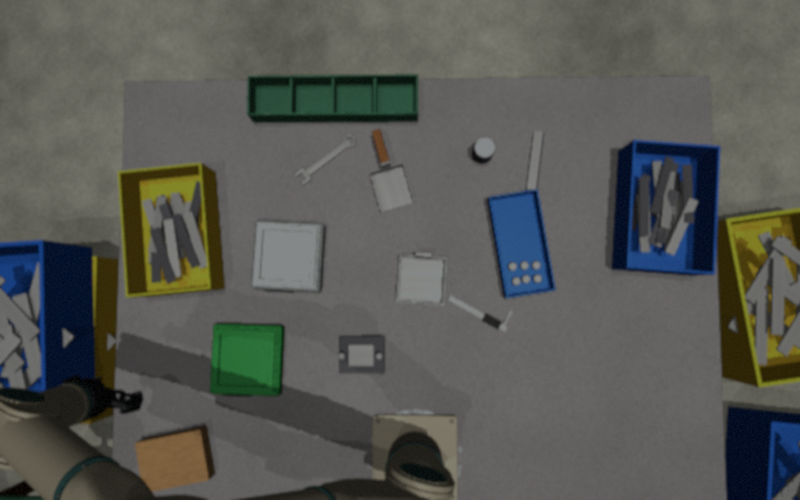

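View pics/s0.png

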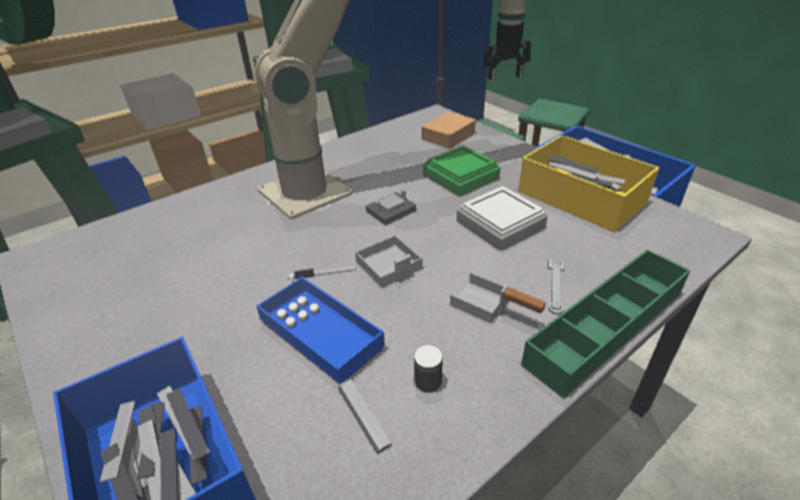

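Top view, candidates (px of the 1.25x picture): scale is the grey box with aluminium top at (288,256), and the green look-alike at (247,359) is not wanted. The tray is the shallow blue one with slugs at (520,243); the deep blue boxes at (667,205) and (40,330) are not. The pan is at (421,279) with its tab at (423,253), and the dark block at (361,354) is not it. The scoop is at (391,187), handle pointing away from the robot. Next I check these in one close crop.

```bash
python3 -c "
import cv2
im=cv2.imread('pics/full_t0.png')[95:255,190:450]
cv2.imwrite('pics/c0.png',cv2.resize(im,None,fx=3,fy=3,interpolation=cv2.INTER_CUBIC))"
```

```text
(no output)
```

View pics/c0.png

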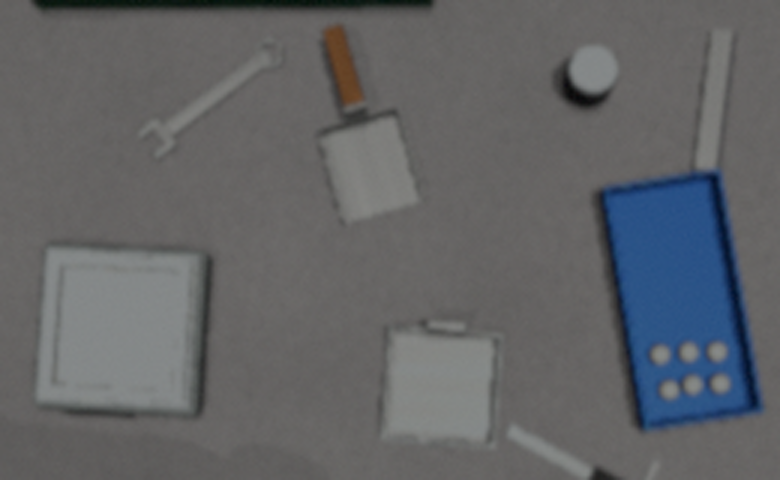

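```bash
cat >> h.py <<'E'
from scipy.spatial.transform import Rotation as R
def ray(c,uv,z):
    K=c['camera_matrix']; p=np.linalg.solve(K,[uv[0],uv[1],1.])
    d=R.from_euler('xyz',c['attitude']).as_matrix()@np.array([p[0],-p[1],-p[2]])
    o=np.array(c['origin']); return o+d*(z-o[2])/d[2]
def proj(c,P):
    q=R.from_euler('xyz',c['attitude']).as_matrix().T@(np.atleast_2d(P)-c['origin']).T
    K=c['camera_matrix']; return np.stack([K[0,0]*q[0]/-q[2]+K[0,2],-K[1,1]*q[1]/-q[2]+K[1,2]],1)
E
python3 - <<'E'
from h import *
c=calibration('top')
f=lambda u,v,z:ray(c,(190+(u+.5)/3-.5,95+(v+.5)/3-.5),z)[:2].round(0)
for n,u,v,z in [('pkt tl',57,264,58),('tr',188,268,58),('br',188,390,58),('bl',54,385,58),('scale out tl',47,246,58),('bl',38,405,58),('tr',208,255,30),('br',200,415,30),
 ('pan tl',389,328,32),('tr',500,334,32),('br',494,443,32),('bl',382,438,32),('tab l',428,324,62),('tab r',466,327,62),
 ('scoop nose l',347,222,2),('nose r',418,203,2),('back l',318,131,32),('back r',396,113,32),('han near',352,106,68),('han far',334,28,68),
 ('bin tl',602,188,51),('tr',718,173,51),('br',761,410,51),('bl',643,428,51)]: print(n,f(u,v,z))
for s in [(660,354),(689,352),(718,351),(669,390),(693,385),(720,383)]: print('slug',f(*s,31))
E
```

```text
pkt tl [559. 373.]
tr [554. 240.]
br [431. 239.]
bl [436. 375.]
scale out tl [577. 384.]
bl [416. 390.]
tr [571. 224.]
br [406. 231.]
pan tl [495.  38.]
tr [488. -76.]
br [378. -69.]
bl [383.  45.]
tab l [497.  -2.]
tab r [494. -40.]
scoop nose l [608.  82.]
nose r [628.   8.]
back l [699. 111.]
back r [717.  30.]
han near [717.  74.]
han far [797.  92.]
bin tl [ 635. -179.]
tr [ 650. -296.]
br [ 410. -334.]
bl [ 393. -217.]
slug [ 468. -238.]
slug [ 470. -267.]
slug [ 470. -297.]
slug [ 431. -247.]
slug [ 436. -271.]
slug [ 438. -298.]
```

Call:
apply_moves([
  {"tx": 0.296, "ty": -0.638, "tz": 0, "rz": -15.1, "claw": 0.05},
  {"tx": 0.296, "ty": -0.638, "tz": 0, "rz": -15.1, "claw": 0.05},
  {"tx": 0.296, "ty": -0.638, "tz": 0, "rz": -15.1, "claw": 0.05},
  {"tx": 0.296, "ty": -0.638, "tz": 0, "rz": -15.1, "claw": 0.05},
  {"tx": 0.296, "ty": -0.638, "tz": 0, "rz": -15.1, "claw": 0.05},
  {"tx": 0.296, "ty": -0.638, "tz": 0, "rz": -15.1, "claw": 0.05},
  {"tx": 0.296, "ty": -0.638, "tz": 0, "rz": -15.1, "claw": 0.05},
  {"tx": 0.296, "ty": -0.638, "tz": 0, "rz": -15.1, "claw": 0.05},
  {"tx": 0.296, "ty": -0.638, "tz": 0, "rz": -15.1, "claw": 0.05},
  {"tx": 0.296, "ty": -0.638, "tz": 0, "rz": -15.1, "claw": 0.05},
  {"tx": 0.296, "ty": -0.638, "tz": 0, "rz": -15.1, "claw": 0.05},
  {"tx": 0.296, "ty": -0.638, "tz": 0, "rz": -15.1, "claw": 0.05},
])

```text
$.increments[0]: bad value
```

Call:
apply_moves([
  {"tx": 0.296, "ty": -0.638, "tz": 0.0, "rx": 0.0, "ry": 0.0, "rz": -15.1, "claw": 0.05},
  {"tx": 0.296, "ty": -0.638, "tz": 0.0, "rx": 0.0, "ry": 0.0, "rz": -15.1, "claw": 0.05},
  {"tx": 0.296, "ty": -0.638, "tz": 0.0, "rx": 0.0, "ry": 0.0, "rz": -15.1, "claw": 0.05},
  {"tx": 0.296, "ty": -0.638, "tz": 0.0, "rx": 0.0, "ry": 0.0, "rz": -15.1, "claw": 0.05},
  {"tx": 0.296, "ty": -0.638, "tz": 0.0, "rx": 0.0, "ry": 0.0, "rz": -15.1, "claw": 0.05},
  {"tx": 0.296, "ty": -0.638, "tz": 0.0, "rx": 0.0, "ry": 0.0, "rz": -15.1, "claw": 0.05},
  {"tx": 0.296, "ty": -0.638, "tz": 0.0, "rx": 0.0, "ry": 0.0, "rz": -15.1, "claw": 0.05},
  {"tx": 0.296, "ty": -0.638, "tz": 0.0, "rx": 0.0, "ry": 0.0, "rz": -15.1, "claw": 0.05},
  {"tx": 0.296, "ty": -0.638, "tz": 0.0, "rx": 0.0, "ry": 0.0, "rz": -15.1, "claw": 0.05},
  {"tx": 0.296, "ty": -0.638, "tz": 0.0, "rx": 0.0, "ry": 0.0, "rz": -15.1, "claw": 0.05},
  {"tx": 0.296, "ty": -0.638, "tz": 0.0, "rx": 0.0, "ry": 0.0, "rz": -15.1, "claw": 0.05},
  {"tx": 0.296, "ty": -0.638, "tz": 0.0, "rx": 0.0, "ry": 0.0, "rz": -15.1, "claw": 0.05},
])

```text
clock: 1.3
eef_pos: [453.5, 72.3, 193.4]
tool_rot: [-3.141, -0.0, 1.511]
force: [0.7, -0.2, -0.7]
width: 50.3
```

Call:
apply_moves([
  {"tx": 0.043, "ty": -0.092, "tz": -0.03, "rx": 0.0, "ry": 0.0, "rz": 0.0, "claw": 0.05},
  {"tx": 0.043, "ty": -0.092, "tz": -0.03, "rx": 0.0, "ry": 0.0, "rz": 0.0, "claw": 0.05},
  {"tx": 0.043, "ty": -0.092, "tz": -0.03, "rx": 0.0, "ry": 0.0, "rz": 0.0, "claw": 0.05},
  {"tx": 0.043, "ty": -0.092, "tz": -0.03, "rx": 0.0, "ry": 0.0, "rz": 0.0, "claw": 0.05},
])

```text
clock: 1.7
eef_pos: [495.7, -19.8, 162.7]
tool_rot: [-3.14, 0.001, 1.506]
force: [0.0, 0.1, 0.3]
width: 49.8
```

Run:
```python
from h import *
c=calibration('wrist'); print({k:np.round(v,3).tolist() for k,v in c.items()})
import pickle; pickle.dump(c,open('w1.pkl','wb'))
save('wrist','w1.png',None,1.25); s=read_state(); print(s['eef_pos'],s['tool_rot'],s['qpos'])
```

```text
{'camera_matrix': [[332.937, 0.0, 315.502], [0.0, 332.937, 201.63], [0.0, 0.0, 1.0]], 'origin': [501.365, 60.905, 343.836], 'attitude': [-0.319, 0.001, -0.066]}
[495.46686239 -17.79276775 162.98341312] [-3.13992935e+00 -4.24783538e-04  1.50904368e+00] [-0.31249485  0.48362946  0.42036613  1.98016451 -0.28697399  0.73673588
  0.21810876]
```

View pics/w1.png

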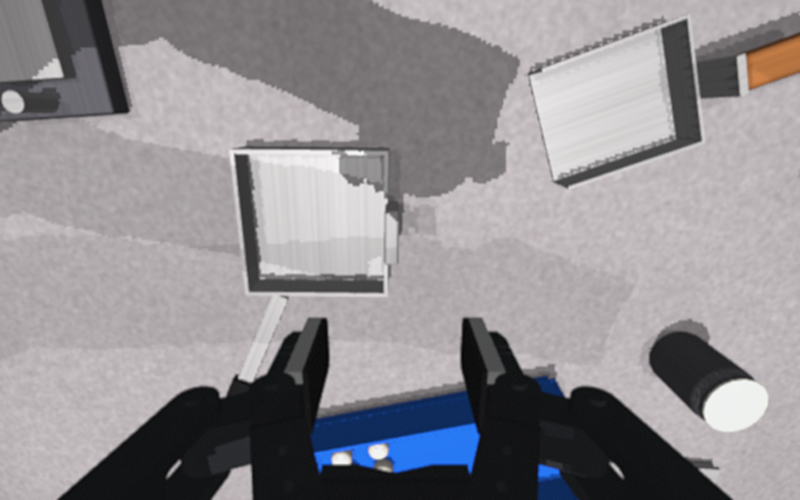

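```bash
cat >> h.py <<'E'
def m(c,pts,s=1.25,off=(0,0)):
    for n,u,v,z in pts: print(n,ray(c,(off[0]+(u+.5)/s-.5,off[1]+(v+.5)/s-.5),z).round(1)[:2])
E
python3 - <<'E'
from h import *
import pickle; c=pickle.load(open('w1.pkl','rb'))
m(c,[('nx+y',234,150,32),('px+y',387,150,32),('px-y',387,294,32),('nx-y',248,294,32),('tab nearL',386,200,62),('tab farL',398,200,62),('tab nearR',386,264,62),('tab farR',397,264,62),
('scoop nose l',530,73,32),('nose r',565,187,2),('nose r top',556,182,32),('back l',688,17,32),('back r',702,140,32)])
E
```

```text
nx+y [382.6  44.1]
px+y [494.   36.8]
px-y [485.9 -77.4]
nx-y [372.6 -70. ]
tab nearL [491.7   5.9]
tab farL [499.9   5.3]
tab nearR [488.3 -40.6]
tab farR [496.2 -41.1]
scoop nose l [596.3  82. ]
nose r [637.3  -4.7]
nose r top [618.4   5.3]
back l [699.8 109.6]
back r [722.2  28.9]
```

Wrist view: pan rim at (234..387,150..294), tab at (392,232), scoop at (620,100). The pan measures 112-114 mm with its tab at about (494.5,-20), which agrees with the top view. Descend and grip.

Call:
apply_moves([
  {"tx": -0.002, "ty": 0.0, "tz": -0.05, "rx": 0.0, "ry": 0.0, "rz": -0.08, "claw": 0.05},
  {"tx": -0.002, "ty": 0.0, "tz": -0.09, "rx": 0.0, "ry": 0.0, "rz": -0.08, "claw": 0.05},
  {"tx": -0.002, "ty": 0.0, "tz": -0.115, "rx": 0.0, "ry": 0.0, "rz": -0.08, "claw": 0.05},
  {"tx": -0.002, "ty": 0.0, "tz": -0.126, "rx": 0.0, "ry": 0.0, "rz": -0.08, "claw": 0.05},
  {"tx": -0.002, "ty": 0.0, "tz": -0.126, "rx": 0.0, "ry": 0.0, "rz": -0.08, "claw": 0.02},
  {"tx": -0.002, "ty": 0.0, "tz": -0.126, "rx": 0.0, "ry": 0.0, "rz": -0.08, "claw": 0.0},
  {"tx": -0.002, "ty": 0.0, "tz": -0.126, "rx": 0.0, "ry": 0.0, "rz": -0.08, "claw": 0.0},
  {"tx": -0.002, "ty": 0.0, "tz": -0.126, "rx": 0.0, "ry": 0.0, "rz": -0.08, "claw": 0.0},
  {"tx": -0.002, "ty": 0.0, "tz": -0.126, "rx": 0.0, "ry": 0.0, "rz": -0.08, "claw": 0.0},
])

```text
clock: 2.65
eef_pos: [494.8, -17.9, 38.3]
tool_rot: [3.14, -0.0, 1.503]
force: [0.3, 0.1, 0.0]
width: -0.4
```

Run:
```python
from h import *
s=read_state(); print(s['eef_pos'],s['width'],s['force'])
c=calibration('scene'); print(proj(c,[[494,-20,62],[434,-16,0]]))
im=get_image('wrist')[:,:,::-1]; im2=get_image('scene')[:,:,::-1]
u,v=proj(c,[[494,-20,40]])[0].astype(int)
a=cv2.resize(im[100:400,120:520],(400,300)); b=cv2.resize(im2[v-60:v+60,u-80:u+80],(400,300),interpolation=cv2.INTER_CUBIC)
cv2.imwrite('pics/g1.png',np.hstack([a,b]))
```

```text
[494.75921907 -17.89365144  38.25226238] -0.3822789912454929 [0.33940282 0.12669474 0.01790949]
[[323.19517386 205.53656872]
 [312.26861969 211.61044866]]
```

View pics/g1.png

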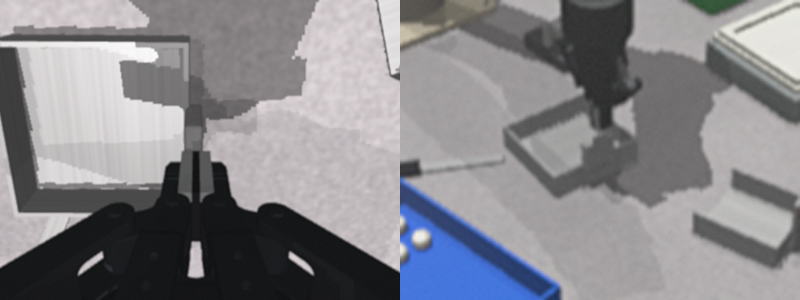

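Run:
```python
from h import *
import pickle; c=pickle.load(open('w1.pkl','rb'))
for z in (150,163,175,190): print(z,((proj(c,[[470.5,-18,z],[520.5,-18,z]])+.5)*1.25).round())
a=get_image('wrist')[:,:,::-1]; b=get_image('scene')[:,:,::-1]
a=cv2.resize(a[130:280,265:365],(400,600),interpolation=cv2.INTER_CUBIC); b=cv2.resize(b[150:250,290:356],(400,600),interpolation=cv2.INTER_CUBIC)
cv2.imwrite('pics/g2.png',np.hstack([a,b]))
c=calibration('wrist')
for z in (38,50,62): print(z,(((proj(c,[[495,-18,z],[495,-7,z],[495,-29,z]]))-[265,130])*4).round())
c=calibration('scene')
for z in (20,38,50,62): print(z,(((proj(c,[[495,-18,z],[495,-7,z],[495,-29,z]]))-[290,150])*6).round())
```

```text
150 [[344. 284.]
 [444. 278.]]
163 [[341. 295.]
 [447. 288.]]
175 [[338. 306.]
 [450. 299.]]
190 [[333. 322.]
 [455. 314.]]
38 [[206. 422.]
 [201. 353.]
 [211. 489.]]
50 [[206. 457.]
 [201. 384.]
 [212. 528.]]
62 [[207. 497.]
 [201. 420.]
 [212. 571.]]
20 [[206. 401.]
 [224. 391.]
 [188. 410.]]
38 [[205. 372.]
 [223. 362.]
 [187. 382.]]
50 [[204. 352.]
 [223. 343.]
 [186. 362.]]
62 [[204. 332.]
 [222. 323.]
 [186. 342.]]
```

View pics/g2.png

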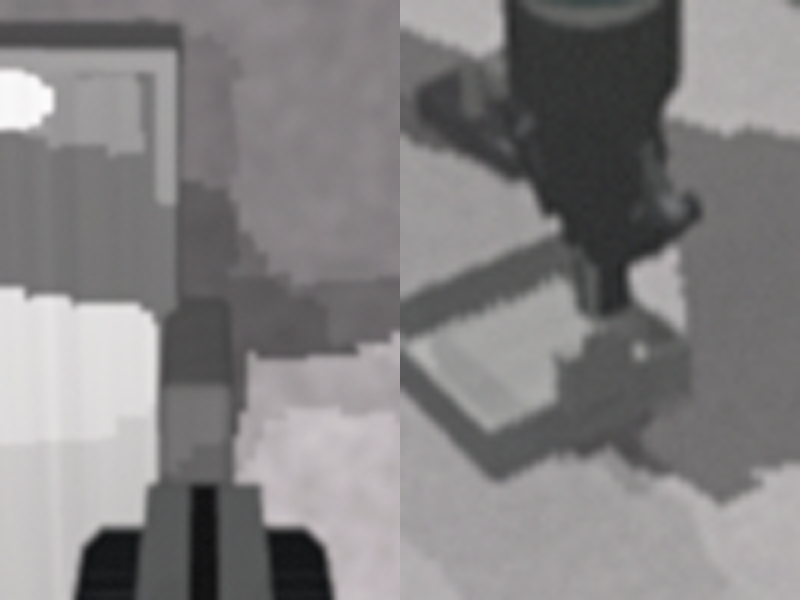

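The picture shows the shut fingertips still above the tab (wrist crop row 485, scene crop row 312, so tip z is about 74). The fingers end roughly 35 mm short of the reported TCP. Open, go lower in a spot where either reading is free of collision, and try again.

Call:
apply_moves([
  {"tx": 0.0, "ty": -0.002, "tz": 0.01, "rx": 0.0, "ry": 0.0, "rz": 0.0, "claw": 0.05},
  {"tx": 0.0, "ty": -0.002, "tz": 0.01, "rx": 0.0, "ry": 0.0, "rz": 0.0, "claw": 0.05},
  {"tx": 0.0, "ty": -0.002, "tz": 0.01, "rx": 0.0, "ry": 0.0, "rz": 0.0, "claw": 0.05},
  {"tx": 0.0, "ty": -0.002, "tz": -0.005, "rx": 0.0, "ry": 0.0, "rz": 0.0, "claw": 0.05},
  {"tx": 0.0, "ty": -0.002, "tz": -0.02, "rx": 0.0, "ry": 0.0, "rz": 0.0, "claw": 0.05},
  {"tx": 0.0, "ty": -0.002, "tz": -0.03, "rx": 0.0, "ry": 0.0, "rz": 0.0, "claw": 0.05},
  {"tx": 0.0, "ty": -0.002, "tz": -0.03, "rx": 0.0, "ry": 0.0, "rz": 0.0, "claw": 0.05},
])

```text
clock: 3.55
eef_pos: [493.1, -20.0, 6.3]
tool_rot: [-3.139, -0.0, 1.503]
force: [0.0, 0.5, 0.0]
width: 49.6
```

Run:
```python
from h import *
s=read_state(); print(s['eef_pos'],s['width'],s['force'])
a=get_image('wrist')[:,:,::-1]; b=get_image('scene')[:,:,::-1]
a=cv2.resize(a[130:330,215:415],(400,400),interpolation=cv2.INTER_CUBIC); b=cv2.resize(b[160:227,290:357],(400,400),interpolation=cv2.INTER_CUBIC)
cv2.imwrite('pics/g3.png',np.hstack([a,b]))
```

```text
[493.10180281 -19.98306399   6.28445121] 49.5788825189624 [2.09129212e-04 4.62882896e-01 4.91888702e-02]
```

View pics/g3.png

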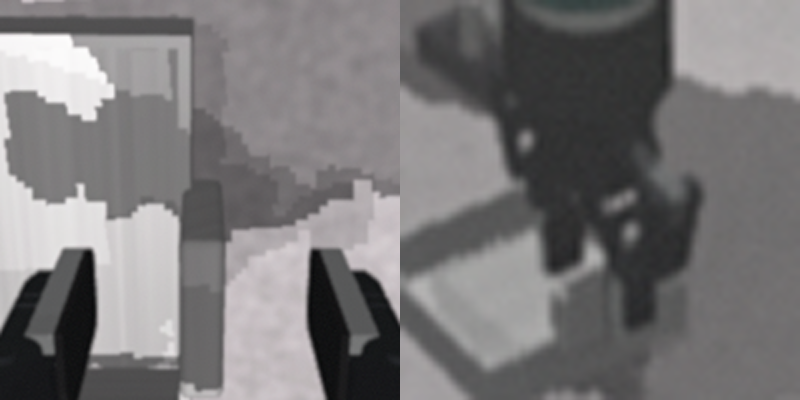

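Both fingers now straddle the tab (outer tip in the scene crop at (640,325), inner at (563,268)), with the pan rim not touched. Close.

Call:
apply_moves([
  {"tx": 0.001, "ty": 0.0, "tz": 0.0, "rx": 0.0, "ry": 0.0, "rz": 0.0, "claw": 0.02},
  {"tx": 0.001, "ty": 0.0, "tz": 0.0, "rx": 0.0, "ry": 0.0, "rz": 0.0, "claw": 0.0},
  {"tx": 0.001, "ty": 0.0, "tz": 0.0, "rx": 0.0, "ry": 0.0, "rz": 0.0, "claw": 0.0},
  {"tx": 0.001, "ty": 0.0, "tz": 0.0, "rx": 0.0, "ry": 0.0, "rz": 0.0, "claw": 0.0},
  {"tx": 0.001, "ty": 0.0, "tz": 0.0, "rx": 0.0, "ry": 0.0, "rz": 0.0, "claw": 0.0},
])

```text
clock: 4.15
eef_pos: [494.2, -19.8, 8.1]
tool_rot: [-3.14, -0.001, 1.503]
force: [-3.3, 0.1, 7.9]
width: 8.7
```

Run:
```python
from h import *
c=calibration('scene')
for z in (20,30,40,50): print(z,(((proj(c,[[523,-20,z],[463,-20,z]]))-[290,160])*6+[400,0]).round().tolist())
```

```text
20 [[640.0, 372.0], [562.0, 310.0]]
30 [[640.0, 356.0], [561.0, 294.0]]
40 [[639.0, 339.0], [560.0, 278.0]]
50 [[639.0, 323.0], [559.0, 262.0]]
```

Call:
apply_moves([
  {"tx": 0.0, "ty": 0.0, "tz": 0.03, "rx": 0.0, "ry": 0.0, "rz": 0.0, "claw": 0.0},
  {"tx": 0.0, "ty": 0.0, "tz": 0.08, "rx": 0.0, "ry": 0.0, "rz": 0.0, "claw": 0.0},
  {"tx": 0.026, "ty": 0.02, "tz": 0.15, "rx": 0.0, "ry": 0.0, "rz": 1.5, "claw": 0.0},
  {"tx": 0.026, "ty": 0.04, "tz": 0.15, "rx": 0.0, "ry": 0.0, "rz": 3.0, "claw": 0.0},
  {"tx": 0.026, "ty": 0.07, "tz": 0.15, "rx": 0.0, "ry": 0.0, "rz": 4.6, "claw": 0.0},
  {"tx": 0.026, "ty": 0.1, "tz": 0.15, "rx": 0.0, "ry": 0.0, "rz": 6.2, "claw": 0.0},
  {"tx": 0.026, "ty": 0.13, "tz": 0.15, "rx": 0.0, "ry": 0.0, "rz": 7.8, "claw": 0.0},
  {"tx": 0.026, "ty": 0.15, "tz": 0.15, "rx": 0.0, "ry": 0.0, "rz": 9.4, "claw": 0.0},
  {"tx": 0.026, "ty": 0.16, "tz": 0.15, "rx": 0.0, "ry": 0.0, "rz": 11.0, "claw": 0.0},
  {"tx": 0.026, "ty": 0.17, "tz": 0.15, "rx": 0.0, "ry": 0.0, "rz": 12.6, "claw": 0.0},
  {"tx": 0.026, "ty": 0.17, "tz": 0.15, "rx": 0.0, "ry": 0.0, "rz": 14.2, "claw": 0.0},
  {"tx": 0.026, "ty": 0.17, "tz": 0.15, "rx": 0.0, "ry": 0.0, "rz": 15.8, "claw": 0.0},
])

```text
clock: 5.35
eef_pos: [520.6, 150.4, 157.3]
tool_rot: [-3.141, -0.001, 2.889]
force: [0.0, 0.1, -1.2]
width: 8.3
```

Call:
apply_moves([
  {"tx": 0.0, "ty": 0.0, "tz": 0.0, "rx": 0.0, "ry": 0.0, "rz": 1.3, "claw": 0.0},
  {"tx": 0.0, "ty": 0.0, "tz": 0.0, "rx": 0.0, "ry": 0.0, "rz": 2.6, "claw": 0.0},
  {"tx": 0.0, "ty": 0.0, "tz": 0.0, "rx": 0.0, "ry": 0.0, "rz": 2.6, "claw": 0.0},
])

```text
clock: 5.65
eef_pos: [520.7, 149.8, 157.3]
tool_rot: [3.141, -0.001, 3.109]
force: [0.1, 0.6, -1.9]
width: 8.5
```

Run:
```python
from h import *
import pickle
c=calibration('wrist'); pickle.dump(c,open('w2.pkl','wb'))
save('wrist','w2.png',None,1.25); s=read_state(); print(s['eef_pos'],s['tool_rot'],s['qpos'],s['width'])
```

```text
[520.76220318 149.80878415 157.31391796] [ 3.14150170e+00 -6.41229616e-04  3.10612422e+00] [-0.31055619  0.51946412 -0.03120104  1.85943396  0.02193576  0.76358855
  1.181829  ] 8.489136104680176
```

View pics/w2.png

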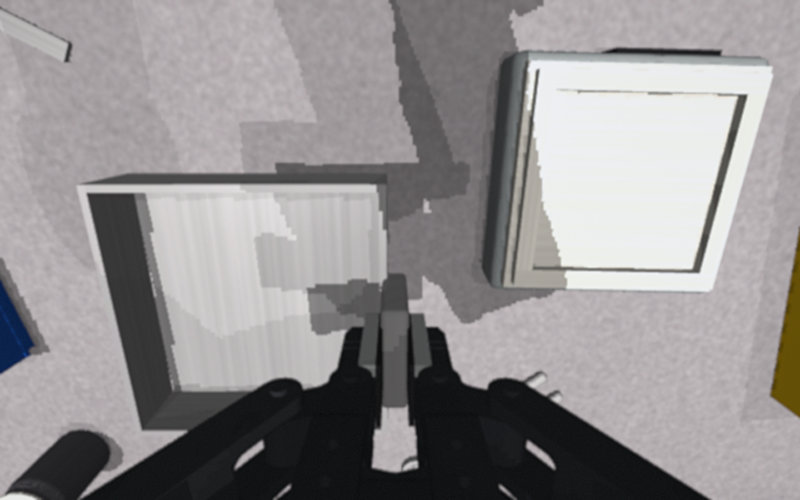

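Pan is held level, tab gripped at (395,300); the scale is at right with its top corners near (525,60), (772,62), (712,291) and (490,288). I fit the scale model to the image edges rather than use another picture.

```bash
cat > fit.py <<'E'
from h import *
def edges(f):
    g=cv2.GaussianBlur(cv2.imread(f,0),(0,0),1.0).astype(np.float32)
    return np.hypot(cv2.Sobel(g,cv2.CV_32F,1,0),cv2.Sobel(g,cv2.CV_32F,0,1)).clip(0,120)
def sq(h,z,x,y,a,n=60):
    t=np.linspace(-h,h,n); o=np.full(n,h)
    P=np.concatenate([np.c_[t,o],np.c_[t,-o],np.c_[o,t],np.c_[-o,t]])
    c,s=np.cos(a),np.sin(a); P=P@np.array([[c,s],[-s,c]])+[x,y]
    return np.c_[P,np.full(len(P),z)]
def score(p,G,c,model):
    S=0
    for h,z in model:
        q=proj(c,sq(h,z,*p)).astype(np.float32)
        S+=cv2.remap(G,q[:,:1],q[:,1:],cv2.INTER_LINEAR).mean()
    return S
def fit(G,c,model,p0,r=12,ar=5):
    best=(-1,)
    for st,rr,aa,an in ((2,r,np.radians(ar),np.radians(1)),(.5,2,np.radians(1),np.radians(.25))):
        b=best[1] if len(best)>1 else p0
        for x in np.arange(b[0]-rr,b[0]+rr+.1,st):
            for y in np.arange(b[1]-rr,b[1]+rr+.1,st):
                for a in np.arange(b[2]-aa,b[2]+aa+1e-6,an):
                    s=score((x,y,a),G,c,model)
                    if s>best[0]: best=(s,(x,y,a))
    return best[0],best[1][0].round(1),best[1][1].round(1),np.degrees(best[1][2]).round(2)
E
python3 - <<'E'
from fit import *
import pickle; c=pickle.load(open('w2.pkl','rb'))
G=edges('pics/full_w2.png')
for m_ in ([(60.5,58)],[(85,58)],[(60.5,58),(60.5,50)],[(60.5,58),(85,58),(60.5,50)]): print(fit(G,c,m_,(495,307,-.03)))
Gt=edges('pics/full_t0.png'); ct=calibration('top')
print('top',fit(Gt,ct,[(60.5,58),(85,58)],(495,307,-.03)))
m(c,[('r1',80,185,181),('r2',386,185,181),('r3',142,430,181)])
print('pan',fit(G,c,[(58,181)],(520,90,-.03)))
m(c,[('tl',525,60,58),('tr',772,62,58),('br',712,291,58),('bl',490,288,58),('ptr',747,95,58),('pbr',703,272,58)])
E
```

```text
(np.float32(88.51209), np.float64(492.0), np.float64(312.0), np.float64(-3.22))
(np.float32(77.16464), np.float64(500.0), np.float64(299.5), np.float64(-2.97))
(np.float32(169.41728), np.float64(492.0), np.float64(312.5), np.float64(-2.97))
(np.float32(220.05731), np.float64(491.0), np.float64(299.5), np.float64(-3.22))
top (np.float32(98.141624), np.float64(487.0), np.float64(303.5), np.float64(-3.22))
r1 [461.7  33. ]
r2 [465.6 148.6]
r3 [575.4  30.9]
pan (np.float32(67.6941), np.float64(521.0), np.float64(90.0), np.float64(-2.22))
tl [411.2 234.2]
tr [417.4 386.6]
br [570.9 381.3]
bl [563.  218.5]
ptr [436.2 375.7]
pbr [555.7 371.7]
```

Run:
```python
from fit import *
import pickle; c=pickle.load(open('w2.pkl','rb'))
G=edges('pics/full_w2.png')
for h in (58.5,60.5,62.5): print('pkt',h,fit(G,c,[(h,58)],(492,309,-.05)))
for h in (73,76,79,82,85): print('out',h,fit(G,c,[(h,58)],(492,307,-.05)))
for n,f in (('top','t0'),('scene','s0')):
    Gt=edges(f'pics/full_{f}.png'); ct=calibration(n)
    print(n,fit(Gt,ct,[(60.5,58)],(492,307,-.05)),[ (h,)+fit(Gt,ct,[(h,58)],(492,307,-.05)) for h in (76,79,85)])
im=cv2.imread('pics/full_w2.png')[35:240,385:625]
for p,col in (((492,312,-.055),(0,0,255)),):
    o=cv2.resize(im,None,fx=3,fy=3,interpolation=cv2.INTER_CUBIC)
    for h,z in ((60.5,58),(60.5,50),(85,58)):
        for u,v in proj(c,sq(h,z,*p)): cv2.circle(o,(int((u-385)*3),int((v-35)*3)),1,col,-1)
o=cv2.resize(o,(700,600)); cv2.imwrite('pics/c2.png',o)
```

```text
pkt 58.5 (np.float32(88.19075), np.float64(491.5), np.float64(309.5), np.float64(-3.11))
pkt 60.5 (np.float32(88.49455), np.float64(492.0), np.float64(312.0), np.float64(-3.11))
pkt 62.5 (np.float32(85.04451), np.float64(490.5), np.float64(303.0), np.float64(-3.36))
out 73 (np.float32(99.313934), np.float64(481.0), np.float64(313.0), np.float64(-2.86))
out 76 (np.float32(114.76673), np.float64(491.0), np.float64(308.5), np.float64(-3.36))
out 79 (np.float32(96.01973), np.float64(487.5), np.float64(293.5), np.float64(-3.36))
out 82 (np.float32(72.400154), np.float64(497.0), np.float64(303.5), np.float64(-3.36))
out 85 (np.float32(77.08958), np.float64(500.0), np.float64(299.5), np.float64(-3.11))
top (np.float32(49.095512), np.float64(478.0), np.float64(293.0), np.float64(1.14)) [(76, np.float32(85.01534), np.float64(493.5), np.float64(310.5), np.float64(-3.36)), (79, np.float32(95.67222), np.float64(493.5), np.float64(309.0), np.float64(-3.11)), (85, np.float32(75.421715), np.float64(487.0), np.float64(303.0), np.float64(-3.11))]
scene (np.float32(116.98564), np.float64(502.0), np.float64(295.5), np.float64(-3.61)) [(76, np.float32(109.38707), np.float64(488.5), np.float64(311.5), np.float64(-3.11)), (79, np.float32(93.88828), np.float64(498.5), np.float64(314.0), np.float64(-2.11)), (85, np.float32(95.193245), np.float64(478.0), np.float64(321.0), np.float64(-3.11))]
```

View pics/c2.png

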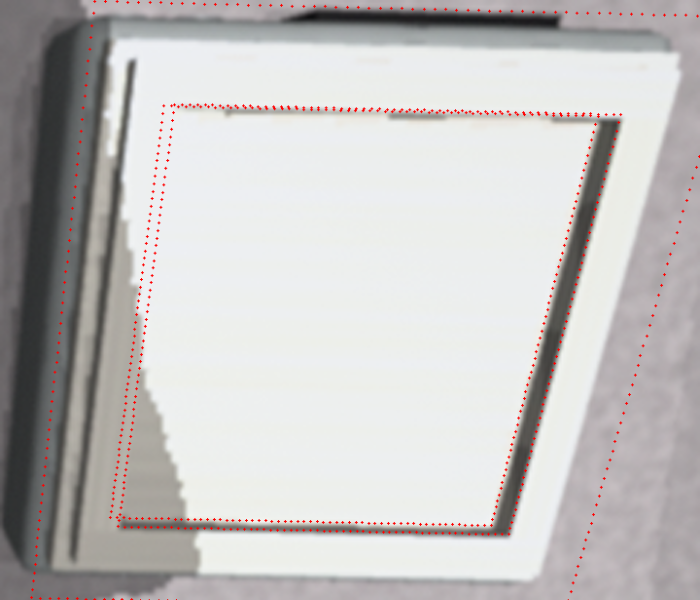

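Call:
apply_moves([
  {"tx": -0.01, "ty": 0.04, "tz": 0.0, "rx": 0.0, "ry": 0.0, "rz": -0.2, "claw": 0.0},
  {"tx": -0.02, "ty": 0.085, "tz": 0.0, "rx": 0.0, "ry": 0.0, "rz": -0.2, "claw": 0.0},
  {"tx": -0.028, "ty": 0.13, "tz": 0.0, "rx": 0.0, "ry": 0.0, "rz": -0.2, "claw": 0.0},
  {"tx": -0.028, "ty": 0.175, "tz": 0.0, "rx": 0.0, "ry": 0.0, "rz": -0.2, "claw": 0.0},
  {"tx": -0.028, "ty": 0.21, "tz": -0.02, "rx": 0.0, "ry": 0.0, "rz": -0.2, "claw": 0.0},
  {"tx": -0.028, "ty": 0.2215, "tz": -0.05, "rx": 0.0, "ry": 0.0, "rz": -0.2, "claw": 0.0},
  {"tx": -0.028, "ty": 0.2215, "tz": -0.075, "rx": 0.0, "ry": 0.0, "rz": -0.2, "claw": 0.0},
  {"tx": -0.028, "ty": 0.2215, "tz": -0.085, "rx": 0.0, "ry": 0.0, "rz": -0.2, "claw": 0.0},
  {"tx": -0.028, "ty": 0.2215, "tz": -0.085, "rx": 0.0, "ry": 0.0, "rz": -0.2, "claw": 0.0},
  {"tx": -0.028, "ty": 0.2215, "tz": -0.085, "rx": 0.0, "ry": 0.0, "rz": -0.2, "claw": 0.0},
])

```text
clock: 6.7
eef_pos: [494.0, 371.3, 73.3]
tool_rot: [3.141, 0.001, 3.09]
force: [-0.1, -0.2, -1.4]
width: 8.3
```

Run:
```python
from fit import *
import pickle
c=calibration('wrist'); pickle.dump(c,open('w3.pkl','wb'))
save('wrist','w3.png'); s=read_state(); print(s['eef_pos'],s['tool_rot'],s['width'],s['force'])
G=edges('pics/full_w3.png'); print('pan',fit(G,c,[(58,s['eef_pos'][2]-8+32)],(492,311,-.055),8,3))
print('plate',[fit(G,c,[(76,58)],(492,311,-.055),8,3)])
c=calibration('scene'); save('scene','s3.png'); G=edges('pics/full_s3.png'); print(fit(G,c,[(58,s['eef_pos'][2]-8+32)],(492,311,-.055),8,3),fit(G,c,[(76,58)],(492,311,-.055),8,3))
```

```text
[494.34026665 371.63787901  73.84795369] [3.14018439e+00 1.99888405e-03 3.08976415e+00] 8.362765659904513 [ 0.8609582  -0.22450155 -2.22963031]
pan (np.float32(70.01085), np.float64(489.5), np.float64(313.0), np.float64(-2.65))
plate [(np.float32(72.008415), np.float64(490.0), np.float64(302.0), np.float64(-3.15))]
(np.float32(84.720604), np.float64(486.5), np.float64(305.0), np.float64(-0.15)) (np.float32(79.06573), np.float64(488.0), np.float64(311.0), np.float64(-3.15))
```

Call:
apply_moves([
  {"tx": -0.001, "ty": 0.0, "tz": -0.004, "rx": 0.0, "ry": 0.0, "rz": -0.05, "claw": 0.0},
  {"tx": -0.001, "ty": 0.0, "tz": -0.008, "rx": 0.0, "ry": 0.0, "rz": -0.05, "claw": 0.0},
  {"tx": -0.001, "ty": 0.0, "tz": -0.011, "rx": 0.0, "ry": 0.0, "rz": -0.05, "claw": 0.0},
  {"tx": -0.001, "ty": 0.0, "tz": -0.014, "rx": 0.0, "ry": 0.0, "rz": -0.05, "claw": 0.0},
  {"tx": -0.001, "ty": 0.0, "tz": -0.015, "rx": 0.0, "ry": 0.0, "rz": -0.05, "claw": 0.0},
  {"tx": -0.001, "ty": 0.0, "tz": -0.016, "rx": 0.0, "ry": 0.0, "rz": -0.05, "claw": 0.0},
  {"tx": -0.001, "ty": 0.0, "tz": -0.016, "rx": 0.0, "ry": 0.0, "rz": -0.05, "claw": 0.0},
])

```text
clock: 7.5
eef_pos: [492.2, 371.8, 58.1]
tool_rot: [3.141, 0.0, 3.087]
force: [-3.4, -2.0, 11.0]
width: 8.5
```

Call:
apply_moves([
  {"tx": 0.0, "ty": 0.0, "tz": 0.001, "rx": 0.0, "ry": 0.0, "rz": 0.0, "claw": 0.02},
  {"tx": 0.0, "ty": 0.0, "tz": 0.001, "rx": 0.0, "ry": 0.0, "rz": 0.0, "claw": 0.05},
  {"tx": 0.0, "ty": 0.0, "tz": 0.001, "rx": 0.0, "ry": 0.0, "rz": 0.0, "claw": 0.05},
  {"tx": 0.0, "ty": 0.0, "tz": 0.001, "rx": 0.0, "ry": 0.0, "rz": 0.0, "claw": 0.05},
  {"tx": 0.0, "ty": 0.0, "tz": 0.02, "rx": 0.0, "ry": 0.0, "rz": 0.0, "claw": 0.05},
  {"tx": 0.0, "ty": 0.0, "tz": 0.06, "rx": 0.0, "ry": 0.0, "rz": 0.0, "claw": 0.05},
  {"tx": 0.0, "ty": 0.0, "tz": 0.11, "rx": 0.0, "ry": 0.0, "rz": 0.0, "claw": 0.05},
  {"tx": 0.0, "ty": 0.0, "tz": 0.12, "rx": 0.0, "ry": 0.0, "rz": 0.0, "claw": 0.05},
  {"tx": 0.0, "ty": 0.0, "tz": 0.12, "rx": 0.0, "ry": 0.0, "rz": 0.0, "claw": 0.05},
])

```text
clock: 8.4
eef_pos: [493.4, 372.5, 178.7]
tool_rot: [3.138, 0.004, 3.087]
force: [0.1, 0.9, -0.3]
width: 50.0
```

Run:
```python
from fit import *
import pickle
c=calibration('wrist'); pickle.dump(c,open('w4.pkl','wb'))
save('wrist','w4.png'); s=read_state(); print(s['eef_pos'],s['tool_rot'],s['width'],s['force'])
G=edges('pics/full_w4.png')
for z in (78,82,86,90): print('pan',z,fit(G,c,[(58,z)],(492,311,-.055),6,3))
save('scene','s4.png')
im=cv2.imread('pics/full_w4.png'); b=cv2.imread('pics/full_s4.png')
u,v=proj(calibration('scene'),[[492,312,60]])[0].astype(int); print(u,v)
cv2.imwrite('pics/v4.png',np.hstack([cv2.resize(im[:300,140:540],(400,300)),cv2.resize(b[v-45:v+45,u-60:u+60],(400,300),interpolation=cv2.INTER_CUBIC)]))
```

```text
[492.18158866 371.54140481 176.59459593] [3.14104160e+00 5.54121461e-04 3.08693430e+00] 49.74675090505713 [ 0.44653234 -0.14145188 -0.39463608]
pan 78 (np.float32(97.92046), np.float64(491.5), np.float64(311.0), np.float64(-3.65))
pan 82 (np.float32(101.16659), np.float64(488.5), np.float64(306.5), np.float64(-3.15))
pan 86 (np.float32(106.00813), np.float64(488.0), np.float64(308.0), np.float64(-3.15))
pan 90 (np.float32(95.617455), np.float64(491.0), np.float64(309.5), np.float64(-3.15))
402 163
```

View pics/v4.png

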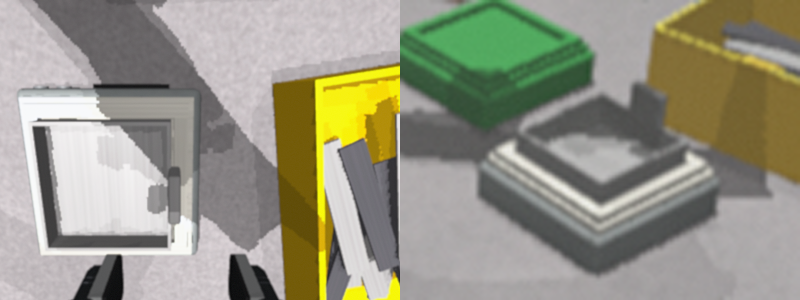

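Wrist and scene crops both show the pan sitting level inside the pocket frame, square, tab to +y at (174,195) left / (648,105) right. Next the scoop handle, measured by its orange colour.

```bash
cat >> h.py <<'E'
def orange(f,c,z,roi=None):
    im=cv2.imread(f); hsv=cv2.cvtColor(im,cv2.COLOR_BGR2HSV)
    mk=cv2.inRange(hsv,(5,110,60),(18,255,255))
    if roi: k=np.zeros_like(mk); x0,y0,x1,y1=roi; k[y0:y1,x0:x1]=255; mk&=k
    n,l,st,ce=cv2.connectedComponentsWithStats(mk); i=1+np.argmax(st[1:,4]); print(st[i])
    ct,_=cv2.findContours((l==i).astype(np.uint8),cv2.RETR_EXTERNAL,cv2.CHAIN_APPROX_NONE)
    b=cv2.boxPoints(cv2.minAreaRect(max(ct,key=len)))
    P=np.array([ray(c,q,z)[:2] for q in b]); print(b.round(1).tolist(),P.round(1).tolist())
    e=P[1]-P[0]; e2=P[2]-P[1]
    if np.hypot(*e2)>np.hypot(*e): e=e2
    print('centre',P.mean(0).round(1),'ang',np.degrees(np.arctan2(*e[::-1])).round(1))
E
python3 -c "
from h import *
orange('pics/full_t0.png',calibration('top'),68,(280,90,330,140))"
```

```text
[299 104  11  25 156]
[[297.20001220703125, 105.0999984741211], [303.20001220703125, 103.4000015258789], [310.1000061035156, 127.4000015258789], [304.0, 129.10000610351562]] [[794.1, 103.8], [799.3, 85.3], [725.0, 64.4], [719.8, 82.8]]
centre [759.6  84.1] ang -164.3
```

Call:
apply_moves([
  {"tx": 0.03, "ty": -0.03, "tz": 0.0, "rx": 0.0, "ry": 0.0, "rz": 0.5, "claw": 0.06},
  {"tx": 0.247, "ty": -0.294, "tz": 0.0, "rx": 0.0, "ry": 0.0, "rz": 3.5, "claw": 0.06},
  {"tx": 0.247, "ty": -0.294, "tz": 0.0, "rx": 0.0, "ry": 0.0, "rz": 3.5, "claw": 0.06},
  {"tx": 0.247, "ty": -0.294, "tz": 0.0, "rx": 0.0, "ry": 0.0, "rz": 3.5, "claw": 0.06},
  {"tx": 0.247, "ty": -0.294, "tz": 0.0, "rx": 0.0, "ry": 0.0, "rz": 3.5, "claw": 0.06},
  {"tx": 0.247, "ty": -0.294, "tz": 0.0, "rx": 0.0, "ry": 0.0, "rz": 3.5, "claw": 0.06},
  {"tx": 0.247, "ty": -0.294, "tz": 0.0, "rx": 0.0, "ry": 0.0, "rz": 3.5, "claw": 0.06},
  {"tx": 0.247, "ty": -0.294, "tz": 0.0, "rx": 0.0, "ry": 0.0, "rz": 3.5, "claw": 0.06},
  {"tx": 0.247, "ty": -0.294, "tz": 0.0, "rx": 0.0, "ry": 0.0, "rz": 3.5, "claw": 0.06},
  {"tx": 0.247, "ty": -0.294, "tz": 0.0, "rx": 0.0, "ry": 0.0, "rz": 3.5, "claw": 0.06},
  {"tx": 0.247, "ty": -0.294, "tz": 0.0, "rx": 0.0, "ry": 0.0, "rz": 3.5, "claw": 0.06},
])

```text
clock: 9.6
eef_pos: [737.4, 79.5, 174.4]
tool_rot: [3.139, -0.003, -2.889]
force: [0.0, 0.6, -0.7]
width: 60.0
```

Run:
```python
from h import *
c=calibration('wrist'); save('wrist','w5.png'); s=read_state(); print(s['eef_pos'],s['tool_rot'],s['width'],s['qpos'])
orange('pics/full_w5.png',c,68)
```

```text
[737.65953402  79.91253641 175.08987383] [ 3.13964660e+00 -2.39039978e-03 -2.88810471e+00] 59.911617107926 [-0.09495104  0.79377862 -0.10304246  1.22495513  0.07928955  1.12929021
  1.622828  ]
[ 300  163   24   85 1860]
[[300.0, 163.0], [323.0, 163.0], [323.0, 247.0], [300.0, 247.0]] [[720.2, 61.5], [715.2, 81.0], [793.6, 101.8], [799.1, 80.5]]
centre [757.   81.2] ang 14.8
```

Call:
apply_moves([
  {"tx": 0.002, "ty": -0.003, "tz": -0.05, "rx": 0.0, "ry": 0.0, "rz": 0.08, "claw": 0.06},
  {"tx": 0.002, "ty": -0.003, "tz": -0.1, "rx": 0.0, "ry": 0.0, "rz": 0.08, "claw": 0.06},
  {"tx": 0.002, "ty": -0.003, "tz": -0.14, "rx": 0.0, "ry": 0.0, "rz": 0.08, "claw": 0.06},
  {"tx": 0.002, "ty": -0.003, "tz": -0.16, "rx": 0.0, "ry": 0.0, "rz": 0.08, "claw": 0.06},
  {"tx": 0.002, "ty": -0.003, "tz": -0.17, "rx": 0.0, "ry": 0.0, "rz": 0.08, "claw": 0.06},
  {"tx": 0.002, "ty": -0.003, "tz": -0.17, "rx": 0.0, "ry": 0.0, "rz": 0.08, "claw": 0.05},
  {"tx": 0.002, "ty": -0.003, "tz": -0.17, "rx": 0.0, "ry": 0.0, "rz": 0.08, "claw": 0.02},
  {"tx": 0.002, "ty": -0.003, "tz": -0.17, "rx": 0.0, "ry": 0.0, "rz": 0.08, "claw": 0.0},
  {"tx": 0.002, "ty": -0.003, "tz": -0.17, "rx": 0.0, "ry": 0.0, "rz": 0.08, "claw": 0.0},
  {"tx": 0.002, "ty": -0.003, "tz": -0.17, "rx": 0.0, "ry": 0.0, "rz": 0.08, "claw": 0.0},
  {"tx": 0.002, "ty": -0.003, "tz": -0.17, "rx": 0.0, "ry": 0.0, "rz": 0.08, "claw": 0.0},
])

```text
clock: 10.75
eef_pos: [742.9, 75.4, 8.8]
tool_rot: [3.141, 0.004, -2.884]
force: [1.1, 1.5, 6.5]
width: 20.9
```

Run:
```python
import fit; from fit import *
o=fit.sq
def rect(h,z,x,y,a,n=80):
    hx,hy=h; t=np.linspace(-1,1,n); k=np.ones(n)
    P=np.concatenate([np.c_[t*hx,k*hy],np.c_[t*hx,-k*hy],np.c_[k*hx,t*hy],np.c_[-k*hx,t*hy]])
    c,s=np.cos(a),np.sin(a); P=P@np.array([[c,s],[-s,c]])+[x,y]; return np.c_[P,np.full(len(P),z)]
fit.sq=rect
for n,f in (('top','t0'),('scene','s0')):
    im=cv2.imread(f'pics/full_{f}.png'); hsv=cv2.cvtColor(im,cv2.COLOR_BGR2HSV)
    G=edges(f'pics/full_{f}.png'); c=calibration(n)
    print(n,fit.fit(G,c,[((125,60),51)],(522,-256,.15)),fit.fit(G,c,[((125,60),51),((121,56),51)],(522,-256,.15)))
c=calibration('top')
B=np.array([522,-256]);a=np.radians(8.5)
for s in [(660,354),(689,352),(718,351),(669,390),(693,385),(720,383)]:
    P=ray(c,(190+(s[0]+.5)/3-.5,95+(s[1]+.5)/3-.5),31)[:2]-B
    print((P@np.array([[np.cos(a),-np.sin(a)],[np.sin(a),np.cos(a)]])).round(0))
```

```text
Traceback (most recent call last):
AttributeError: 'function' object has no attribute 'sq'
```

Call:
apply_moves([
  {"tx": 0.0, "ty": 0.0, "tz": 0.02, "rx": 0.0, "ry": 0.0, "rz": 0.0, "claw": 0.0},
  {"tx": 0.0, "ty": 0.0, "tz": 0.06, "rx": 0.0, "ry": 0.0, "rz": 0.0, "claw": 0.0},
  {"tx": 0.0, "ty": 0.0, "tz": 0.1, "rx": 0.0, "ry": 0.0, "rz": 0.0, "claw": 0.0},
  {"tx": 0.0, "ty": 0.0, "tz": 0.11, "rx": 0.0, "ry": 0.0, "rz": 0.0, "claw": 0.0},
])

```text
clock: 11.15
eef_pos: [744.6, 74.6, 122.2]
tool_rot: [-3.14, 0.009, -2.884]
force: [1.5, 1.2, -0.7]
width: 20.7
```

Run:
```python
import fit as F; from h import *
def rect(h,z,x,y,a,n=80):
    hx,hy=h; t=np.linspace(-1,1,n); k=np.ones(n)
    P=np.concatenate([np.c_[t*hx,k*hy],np.c_[t*hx,-k*hy],np.c_[k*hx,t*hy],np.c_[-k*hx,t*hy]])
    c,s=np.cos(a),np.sin(a); P=P@np.array([[c,s],[-s,c]])+[x,y]; return np.c_[P,np.full(len(P),z)]
F.sq=rect
for n,f in (('top','t0'),('scene','s0')):
    G=F.edges(f'pics/full_{f}.png'); c=calibration(n)
    print(n,F.fit(G,c,[((125,60),51)],(522,-256,.15)),F.fit(G,c,[((125,60),51),((121,56),51)],(522,-256,.15)))
c=calibration('top')
B=np.array([522,-256]);a=np.radians(8.5)
for s in [(660,354),(689,352),(718,351),(669,390),(693,385),(720,383)]:
    P=ray(c,(190+(s[0]+.5)/3-.5,95+(s[1]+.5)/3-.5),31)[:2]-B
    print((P@np.array([[np.cos(a),-np.sin(a)],[np.sin(a),np.cos(a)]])).round(0))
s=read_state(); print(s['eef_pos'],s['force'])
c=calibration('wrist'); save('wrist','w6.png')
for z in (15,51): print(proj(c,[[660,55,z]]))
```

```text
top (np.float32(92.9335), np.float64(520.0), np.float64(-245.5), np.float64(9.09)) (np.float32(177.03436), np.float64(520.0), np.float64(-245.5), np.float64(9.09))
scene (np.float32(111.62514), np.float64(521.0), np.float64(-263.0), np.float64(9.34)) (np.float32(209.88351), np.float64(523.0), np.float64(-264.0), np.float64(9.09))
[-51.  26.]
[-54.  -3.]
[-57. -33.]
[-89.  23.]
[-87.  -2.]
[-89. -29.]
[744.63499318  74.59789643 122.1702443 ] [ 1.49419858  1.19885975 -0.73574658]
[[318.54114854  81.72060341]]
[[318.9216369   80.82982238]]
```

Call:
apply_moves([
  {"tx": -0.02, "ty": -0.03, "tz": 0.0, "rx": 0.0, "ry": 0.0, "rz": -0.3, "claw": 0.0},
  {"tx": -0.035, "ty": -0.065, "tz": 0.0, "rx": 0.0, "ry": 0.0, "rz": -0.6, "claw": 0.0},
  {"tx": -0.05, "ty": -0.11, "tz": 0.0, "rx": 0.0, "ry": 0.0, "rz": -0.9, "claw": 0.0},
  {"tx": -0.065, "ty": -0.155, "tz": 0.0, "rx": 0.0, "ry": 0.0, "rz": -1.16, "claw": 0.0},
  {"tx": -0.08, "ty": -0.2, "tz": 0.0, "rx": 0.0, "ry": 0.0, "rz": -1.16, "claw": 0.0},
  {"tx": -0.095, "ty": -0.245, "tz": 0.0, "rx": 0.0, "ry": 0.0, "rz": -1.16, "claw": 0.0},
  {"tx": -0.11, "ty": -0.285, "tz": 0.0, "rx": 0.0, "ry": 0.0, "rz": -1.16, "claw": 0.0},
  {"tx": -0.12, "ty": -0.31, "tz": 0.0, "rx": 0.0, "ry": 0.0, "rz": -1.16, "claw": 0.0},
  {"tx": -0.12, "ty": -0.315, "tz": 0.0, "rx": 0.0, "ry": 0.0, "rz": -1.16, "claw": 0.0},
  {"tx": -0.12, "ty": -0.315, "tz": 0.0, "rx": 0.0, "ry": 0.0, "rz": -1.16, "claw": 0.0},
  {"tx": -0.12, "ty": -0.315, "tz": 0.0, "rx": 0.0, "ry": 0.0, "rz": -1.16, "claw": 0.0},
])

```text
clock: 12.3
eef_pos: [621.4, -238.0, 115.5]
tool_rot: [3.139, -0.0, -2.983]
force: [0.1, 1.0, -2.3]
width: 20.7
```

Run:
```python
from h import *
import pickle
c=calibration('wrist'); pickle.dump(c,open('w6.pkl','wb')); save('wrist','w6.png',None,1.25); s=read_state(); print(s['eef_pos'],s['tool_rot'],s['width'],s['force'],s['qpos'])
print((proj(c,[[521+x*.9877-y*.1564,-257+x*.1564+y*.9877,51] for x,y in ((-125,60),(-125,-60),(125,60),(125,-60))])*1.25).round())
```

```text
[ 621.74562141 -237.59445935  115.71670262] [ 3.13940084e+00 -6.90859028e-05 -2.98209779e+00] 20.736026472276972 [ 0.1390421   0.70038904 -1.08021482] [ 0.38543191  0.73547081 -0.10709678  1.54011876  0.09129111  0.87196471
  1.97727275]
[[ 520. -229.]
 [ 254. -230.]
 [ 483.  285.]
 [ 295.  285.]]
```

View pics/w6.png

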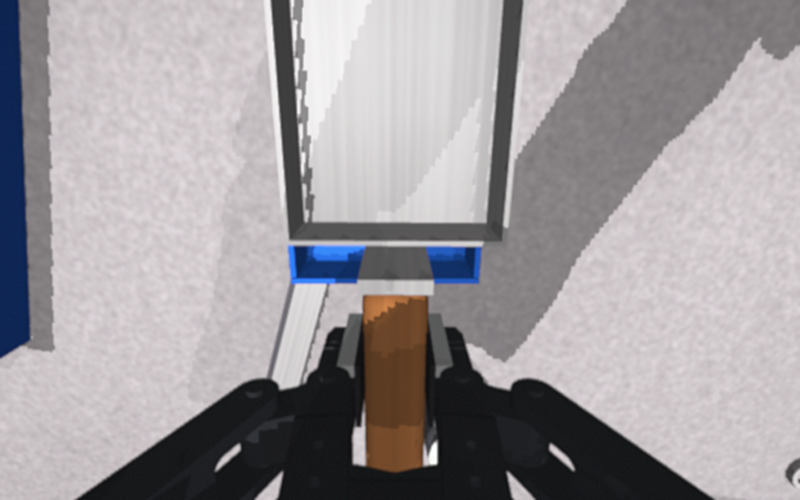

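The wrist picture shows the scoop held straight, its bowl at (395,110), over the tray. The tray's far-end corners are at (290,283) and (480,283), which puts the tray centre near (520,-259.5), yaw 9°. Shift -5.5 mm in y and lower into the empty half.

Call:
apply_moves([
  {"tx": 0.004, "ty": -0.005, "tz": -0.02, "rx": 0.0, "ry": 0.0, "rz": 0.0, "claw": 0.0},
  {"tx": 0.004, "ty": -0.005, "tz": -0.05, "rx": 0.0, "ry": 0.0, "rz": 0.0, "claw": 0.0},
  {"tx": 0.004, "ty": -0.005, "tz": -0.075, "rx": 0.0, "ry": 0.0, "rz": 0.0, "claw": 0.0},
  {"tx": 0.004, "ty": -0.005, "tz": -0.086, "rx": 0.0, "ry": 0.0, "rz": 0.0, "claw": 0.0},
  {"tx": 0.004, "ty": -0.005, "tz": -0.086, "rx": 0.05, "ry": -0.3, "rz": 0.0, "claw": 0.0},
  {"tx": 0.004, "ty": -0.005, "tz": -0.086, "rx": 0.05, "ry": -0.3, "rz": 0.0, "claw": 0.0},
])

```text
clock: 12.95
eef_pos: [624.8, -244.5, 30.2]
tool_rot: [3.141, 0.026, -2.984]
force: [0.2, -0.4, -2.0]
width: 20.5
```

Call:
apply_moves([
  {"tx": 0.0, "ty": 0.0, "tz": -0.001, "rx": 0.0, "ry": 0.0, "rz": 0.0, "claw": 0.0},
  {"tx": 0.0, "ty": 0.0, "tz": -0.002, "rx": 0.0, "ry": 0.0, "rz": 0.0, "claw": 0.0},
  {"tx": 0.0, "ty": 0.0, "tz": -0.0025, "rx": 0.0, "ry": 0.0, "rz": 0.0, "claw": 0.0},
  {"tx": 0.0, "ty": 0.0, "tz": -0.003, "rx": 0.0, "ry": 0.0, "rz": 0.0, "claw": 0.0},
  {"tx": 0.0, "ty": 0.0, "tz": -0.003, "rx": 0.0, "ry": 0.0, "rz": 0.0, "claw": 0.0},
])

```text
clock: 13.45
eef_pos: [625.2, -245.4, 27.4]
tool_rot: [3.141, 0.026, -2.985]
force: [0.5, 0.8, -1.7]
width: 20.9
```

Call:
apply_moves([
  {"tx": 0.0, "ty": 0.0, "tz": -0.0007, "rx": 0.0, "ry": 0.0, "rz": 0.0, "claw": 0.0},
  {"tx": 0.0, "ty": 0.0, "tz": -0.0014, "rx": 0.0, "ry": 0.0, "rz": 0.0, "claw": 0.0},
  {"tx": 0.0, "ty": 0.0, "tz": -0.002, "rx": 0.0, "ry": 0.0, "rz": 0.0, "claw": 0.0},
  {"tx": 0.0, "ty": 0.0, "tz": -0.002, "rx": 0.0, "ry": 0.0, "rz": 0.0, "claw": 0.0},
])

```text
clock: 13.85
eef_pos: [625.8, -245.5, 26.0]
tool_rot: [-3.141, 0.028, -2.985]
force: [1.1, 0.9, 2.1]
width: 20.4
```

Call:
apply_moves([
  {"tx": -0.008, "ty": 0.0015, "tz": 0.0, "rx": 0.0, "ry": 0.0, "rz": 0.0, "claw": 0.0},
  {"tx": -0.02, "ty": -0.0005, "tz": 0.0, "rx": 0.0, "ry": 0.0, "rz": 0.0, "claw": 0.0},
  {"tx": -0.032, "ty": -0.0024, "tz": 0.0, "rx": 0.0, "ry": 0.0, "rz": 0.0, "claw": 0.0},
  {"tx": -0.042, "ty": -0.004, "tz": 0.0, "rx": 0.0, "ry": 0.0, "rz": 0.0, "claw": 0.0},
  {"tx": -0.052, "ty": -0.0055, "tz": 0.0, "rx": 0.0, "ry": 0.0, "rz": 0.0, "claw": 0.0},
  {"tx": -0.06, "ty": -0.0068, "tz": 0.0, "rx": 0.0, "ry": 0.0, "rz": 0.0, "claw": 0.0},
  {"tx": -0.066, "ty": -0.0077, "tz": 0.0, "rx": 0.0, "ry": 0.0, "rz": 0.0, "claw": 0.0},
  {"tx": -0.072, "ty": -0.0087, "tz": 0.0, "rx": 0.0, "ry": 0.0, "rz": 0.0, "claw": 0.0},
])

```text
clock: 14.65
eef_pos: [553.5, -254.2, 25.7]
tool_rot: [-3.141, 0.028, -2.985]
force: [3.8, 1.0, 5.0]
width: 20.7
```

Run:
```python
from h import *
for n in('wrist','scene'): save(n,n[0]+'7.png')
c=calibration('scene'); print(proj(c,[[410,-275,31],[520,-259,51]]))
im=cv2.imread('pics/full_w7.png'); print(im.shape)
```

```text
[[229.46416546 238.81987804]
 [255.13404308 253.30368627]]
(400, 640, 3)
```

Call:
apply_moves([
  {"tx": -0.004, "ty": -0.0006, "tz": 0.0, "rx": 0.0, "ry": 0.0, "rz": 0.0, "claw": 0.0},
  {"tx": -0.008, "ty": -0.0012, "tz": 0.0, "rx": 0.0, "ry": 0.0, "rz": 0.0, "claw": 0.0},
  {"tx": -0.012, "ty": -0.0019, "tz": 0.0, "rx": 0.0, "ry": 0.0, "rz": 0.0, "claw": 0.0},
  {"tx": -0.015, "ty": -0.0024, "tz": 0.0, "rx": 0.0, "ry": 0.0, "rz": 0.0, "claw": 0.0},
  {"tx": -0.017, "ty": -0.0027, "tz": 0.0, "rx": 0.0, "ry": 0.0, "rz": 0.0, "claw": 0.0},
  {"tx": -0.019, "ty": -0.003, "tz": 0.0, "rx": 0.0, "ry": 0.0, "rz": 0.0, "claw": 0.0},
])

```text
clock: 15.35
eef_pos: [536.3, -256.8, 26.0]
tool_rot: [-3.141, 0.03, -2.984]
force: [4.5, 0.6, 4.0]
width: 21.0
```

Run:
```python
from h import *
save('wrist','w8.png'); save('top','t8.png'); s=read_state(); print(s['eef_pos'],s['force'],s['tool_rot'])
c=calibration('wrist')
B=np.array([520,-259.5]);a=np.radians(9.1);Rm=np.array([[np.cos(a),-np.sin(a)],[np.sin(a),np.cos(a)]])
q=proj(c,[np.r_[B+Rm@[x,y],z] for x,y,z in ((-121,56,15),(-121,-56,15),(-125,60,51),(-125,-60,51),(-70,44,49),(-70,-44,49))]); print(q.round())
im=cv2.imread('pics/full_w8.png',0)
x0,x1=170,470;sub=cv2.resize(im[0:200,x0:x1],(100,40),interpolation=cv2.INTER_AREA)
for r in sub: print(''.join(' .:-=+*#%@'[int(v)*10//256] for v in r))
```

```text
[ 534.9908295  -257.0114158    25.63298315] [4.8412147  0.55157206 4.47059964] [-3.14152037  0.02795825 -2.9846622 ]
[[430. -31.]
 [198. -30.]
 [473. -74.]
 [155. -73.]
 [415.  81.]
 [214.  82.]]
*-........--=%@+:--:*@#@@@@@##%@@@%%*++**%++##%%%#*+==#%++*#%%%##++#@@@@@@@@@#-----#%=:.......-+=#%%
*=........---*@*::::*@@@@@@@@%*+++++#@@@@@@%*=++====+#%@@+=======+%@@@@@@@@@@@*----%#=.......:=+=%%%
*=........:--+@#::::*@@@@@@@@@@*+**@@@@@@@@@@#*++++#%@@@@@*+===*+*%@@@@@@@@@@%#---=%#-.......:==+%%%
++:.......:--+@%:::=@@@@@@@@@@@@*#@@@@@@@@@@%%#+%@@@@@@@@@@@%##%##@@@@@@@@@@@%#---+%*-.......:==*%%%
++:.......:--=@@-::=@@@@@@@@@@@@#+@@@@@@@@@@@@%+%@@@@@@@@@@@@@@@**%@@@@@@@@@%%*---+%*:.......-+=#%%@
+*-........--=@@-::=@@@@@@@@@@@@%+@@@@@@@@@@@%%+#@@@@@@@@@@@@@@@#+#%@@@@@@@@%*=---*%+:.......-+=%%@@
++-........---%@=::-#@@@@@@@@@@@#=%@@@@@@@@@%%#=+@@@@@@@@@@@@@@@@++#%%%@%%%%*-----#%=:......:=++%@@@
++=........---#@+:::-%@@@@@@@@@#+=+#%@@@@@@%%#+=*@@@@@@@@@@@@@@@@%*=+*###**=*-----%%=.......:==+%@@@
*++:.......:--*@*::::*%%@@@@@%#==*+##%%%%%%#*==+#@@@@@@@@@@@@@@@@@@#*++===+**----=%#-.......:+=*
[... 2435 characters left out ...]
++-.......:-##-::-#+=#%@%@%%%@%%%%%%%@%%%%%%%%%%%%%%%@@@@@@@@@@@%%%+----%#-......-*+**++*****+
%%%%%%++-.......--#%-:::+++%%%%%%%%@%%%%%%%@%%%%%%%%%%%%%%%@@@@@@@@@@@%%%+---=@*:......=++++++++**++
%%%%%%*+=.......:-*%-::-===++***********+********************************----+#=......:===++++++++++
%%%%%%#++:......::+%=:-----------------------------------------------------::=+:.......--+*******+++
%%%%%%#++:......::=%=------------------------------------------======-==-----=+:......:=-+***++***++
%%%%%%%++-......::-%#**##**********************************************+=====+=:......:==+*****+**++
%%%%%%%++=......:::=++++++++++++++******+++++++++++++++++++++++++++++++===-----:......-==+**++++++++
```

The wrist image (printed as brightness) shows a row of slugs already inside the bowl, just behind the nose. Push the last few mm to the wall, then tilt nose-up.

Call:
apply_moves([
  {"tx": -0.002, "ty": -0.0003, "tz": 0.0, "rx": 0.0, "ry": 0.0, "rz": 0.0, "claw": 0.0},
  {"tx": -0.004, "ty": -0.0006, "tz": 0.0, "rx": 0.0, "ry": 0.0, "rz": 0.0, "claw": 0.0},
  {"tx": -0.005, "ty": -0.0008, "tz": 0.0, "rx": 0.0, "ry": 0.0, "rz": 0.0, "claw": 0.0},
  {"tx": -0.006, "ty": -0.0009, "tz": 0.0, "rx": 0.0, "ry": 0.0, "rz": 0.0, "claw": 0.0},
  {"tx": -0.006, "ty": -0.0009, "tz": 0.0, "rx": 0.0, "ry": 0.0, "rz": 0.0, "claw": 0.0},
])

```text
clock: 15.95
eef_pos: [531.4, -257.5, 26.1]
tool_rot: [-3.141, 0.032, -2.984]
force: [8.7, 1.1, 5.8]
width: 20.9
```

Call:
apply_moves([
  {"tx": 0.0, "ty": 0.0, "tz": 0.0, "rx": -0.08, "ry": 0.5, "rz": 0.0, "claw": 0.0},
  {"tx": 0.0, "ty": 0.0, "tz": 0.0, "rx": -0.19, "ry": 1.2, "rz": 0.0, "claw": 0.0},
  {"tx": -0.001, "ty": 0.0, "tz": 0.001, "rx": -0.32, "ry": 2.0, "rz": 0.0, "claw": 0.0},
  {"tx": -0.002, "ty": 0.0, "tz": 0.002, "rx": -0.45, "ry": 2.8, "rz": 0.0, "claw": 0.0},
  {"tx": -0.002, "ty": 0.0, "tz": 0.003, "rx": -0.57, "ry": 3.6, "rz": 0.0, "claw": 0.0},
  {"tx": -0.002, "ty": 0.0, "tz": 0.004, "rx": -0.7, "ry": 4.4, "rz": 0.0, "claw": 0.0},
  {"tx": -0.002, "ty": 0.0, "tz": 0.004, "rx": -0.8, "ry": 5.0, "rz": 0.0, "claw": 0.0},
  {"tx": -0.002, "ty": 0.0, "tz": 0.004, "rx": -0.8, "ry": 5.0, "rz": 0.0, "claw": 0.0},
  {"tx": -0.002, "ty": 0.0, "tz": 0.004, "rx": -0.8, "ry": 5.0, "rz": 0.0, "claw": 0.0},
])

```text
clock: 16.85
eef_pos: [523.8, -258.1, 28.1]
tool_rot: [3.141, -0.419, -2.985]
force: [-0.6, 0.4, -2.0]
width: 20.6
```

Run:
```python
from h import *
save('wrist','w9.png'); s=read_state(); print(s['eef_pos'],s['force'],s['tool_rot'],s['qpos'])
im=cv2.imread('pics/full_w9.png',0)
x0,x1=170,470;sub=cv2.resize(im[0:200,x0:x1],(100,40),interpolation=cv2.INTER_AREA)
for r in sub: print(''.join(' .:-=+*#%@'[int(v)*10//256] for v in r))
```

```text
[ 523.90917528 -258.55038536   28.73020405] [ 0.01179907 -1.09601723 -2.55083005] [-3.14153171 -0.41817371 -2.98603044] [0.28078099 0.95222487 0.02280517 1.43218688 0.17625825 1.14273329
 1.91929217]
%%##%%%%%%%%%%#@%-:::+@@@@@@@@@@@@@@%@@@@@@@@@@@@@@@@@@@@@@@@@@@@@@@@@@@@@@%-:::+%#########=:    ...
%%#%%%%####%*++%@-:::-*@@@@@@@@@@@@@@%@@@@@@@@@@@@@%@%@@@@@@@@@@%@@@@@@@@@%#::::+%*#########*=:    .
%%%%%##%####+=-#@-:::-#@@@@@@@@@@@@@@%#%@@@@@@@@@@@%%%@@@@@@@@@@@%@@@@@@@@%#::::*%+########****+-..:
##%%%%%%%%%#+=.+@=:::-%*%%%@@@@@@@@@@%*#@@@@@@@@@@%#*%@@@@@@@@@@%%@@@@@@@%%*::::*%=#######********+*
##%%%%%%%%%#+=.+@+:::-%*%@#%@@@@@@@@%#+*%@@@@@@@@@%#+%@@@@@@@@@@%#@@@@@@%%%*::::#%=*######**********
%%%%%%%%%%%#==.-@*::::%**%%#%%@@@@%%#*-=*%%@@@@@%%#==*%%@@@@@@%%*#@@@@@@%%%+:::-##=*#####***********
%%%%%##%%%%#==.-@*::::#**%@#*######*+--==+##%%%##*===-+#%%%%%##++#@@@@@@%%%=:::-%#=*####************
%#%%%##%%%%#==.:@#::::***%@@%+=+++=---=+%+-=+++==-==+*-=+****+==*%@@@@@@@@%=:::-%*=*####************
%#%%%%##%%%#==.:%%::::=#@@@@@@%*---====+%#==----===+#%==-----==+%@@@@@@@@@%+:::=%*=+###*****
[... 2439 characters left out ...]
%%%%*=-.....-%+:::=%*%%%%%%%%%%%%%%%%%%%%%%%%%%%%%%%%%%%%%%%####***-::-*+...:==***************
%%%%%%%%%%+=-.....-%+:::=#*#%%%%%%%%%%%%%%%%%%%%%%%%%%%%%%%%%%%%%%####***:::-*=...:==***************
%%%%%%%%%%+=:.....:%*:::-#+*%%%%%%%%%%%%%%%%%%%%%%%%%%%%%%%%%%%%######**+:::-*=...:-=***************
##%%%%%%%%+=:.....-#*:::-#+*%%%%%%%%%%%%%%%%%%%%%%%%%%%%%%%%%%%%###*##**+:::-*-...:-=+**************
%%%%%%%%%%+=:.....:##:::-==+++++++++++++++++++++++++++++++++++++=========-::=*-...:-=+*************#
%%%%%%%%%%+=:.....:*#--===================================================--=*:...:-=*****##******##
%%%%%%%%%#+=:.....:*%**##################**********************+++++++++++++**:....-=*****##******##
```

All six slugs are in the bowl and sliding back. Lift with the nose up, and carry.

Call:
apply_moves([
  {"tx": 0.002, "ty": 0.0, "tz": 0.01, "rx": 0.0, "ry": 0.0, "rz": 0.0, "claw": 0.0},
  {"tx": 0.004, "ty": 0.0, "tz": 0.03, "rx": 0.0, "ry": 0.0, "rz": 0.0, "claw": 0.0},
  {"tx": 0.006, "ty": 0.0, "tz": 0.06, "rx": 0.0, "ry": 0.0, "rz": 0.0, "claw": 0.0},
  {"tx": 0.01, "ty": 0.005, "tz": 0.09, "rx": 0.0, "ry": 0.0, "rz": 0.0, "claw": 0.0},
  {"tx": 0.015, "ty": 0.015, "tz": 0.12, "rx": 0.0, "ry": 0.0, "rz": 0.0, "claw": 0.0},
  {"tx": 0.02, "ty": 0.032, "tz": 0.14, "rx": 0.0, "ry": 0.0, "rz": 0.0, "claw": 0.0},
  {"tx": 0.027, "ty": 0.055, "tz": 0.15, "rx": 0.0, "ry": 0.0, "rz": 0.0, "claw": 0.0},
  {"tx": 0.034, "ty": 0.085, "tz": 0.15, "rx": 0.0, "ry": 0.0, "rz": -0.1, "claw": 0.0},
  {"tx": 0.041, "ty": 0.118, "tz": 0.15, "rx": 0.0, "ry": 0.0, "rz": -0.2, "claw": 0.0},
  {"tx": 0.048, "ty": 0.152, "tz": 0.15, "rx": 0.0, "ry": 0.0, "rz": -0.4, "claw": 0.0},
  {"tx": 0.055, "ty": 0.186, "tz": 0.15, "rx": 0.0, "ry": 0.0, "rz": -0.6, "claw": 0.0},
  {"tx": 0.062, "ty": 0.22, "tz": 0.15, "rx": 0.0, "ry": 0.0, "rz": -0.8, "claw": 0.0},
])

```text
clock: 18.1
eef_pos: [587.9, -37.7, 180.8]
tool_rot: [-3.14, -0.414, -3.057]
force: [1.1, -0.1, -1.9]
width: 20.7
```

Call:
apply_moves([
  {"tx": 0.006, "ty": 0.034, "tz": 0.0, "rx": 0.0, "ry": 0.0, "rz": -0.2, "claw": 0.0},
  {"tx": 0.012, "ty": 0.068, "tz": 0.0, "rx": 0.0, "ry": 0.0, "rz": -0.4, "claw": 0.0},
  {"tx": 0.018, "ty": 0.102, "tz": 0.0, "rx": 0.0, "ry": 0.0, "rz": -0.6, "claw": 0.0},
  {"tx": 0.024, "ty": 0.136, "tz": 0.0, "rx": 0.0, "ry": 0.0, "rz": -0.8, "claw": 0.0},
  {"tx": 0.03, "ty": 0.17, "tz": 0.0, "rx": 0.0, "ry": 0.0, "rz": -1.0, "claw": 0.0},
  {"tx": 0.036, "ty": 0.204, "tz": 0.0, "rx": 0.0, "ry": 0.0, "rz": -1.2, "claw": 0.0},
  {"tx": 0.041, "ty": 0.236, "tz": 0.0, "rx": 0.0, "ry": 0.0, "rz": -1.4, "claw": 0.0},
  {"tx": 0.046, "ty": 0.268, "tz": 0.0, "rx": 0.0, "ry": 0.0, "rz": -1.5, "claw": 0.0},
  {"tx": 0.049, "ty": 0.298, "tz": 0.0, "rx": 0.0, "ry": 0.0, "rz": -1.57, "claw": 0.0},
  {"tx": 0.051, "ty": 0.322, "tz": 0.0, "rx": 0.0, "ry": 0.0, "rz": -1.57, "claw": 0.0},
  {"tx": 0.052, "ty": 0.338, "tz": 0.0, "rx": 0.0, "ry": 0.0, "rz": -1.57, "claw": 0.0},
  {"tx": 0.052, "ty": 0.344, "tz": 0.0, "rx": 0.0, "ry": 0.0, "rz": -1.57, "claw": 0.0},
])

```text
clock: 19.3
eef_pos: [639.5, 307.3, 180.1]
tool_rot: [-3.142, -0.415, 3.093]
force: [-0.4, -0.1, -2.1]
width: 21.0
```

Call:
apply_moves([
  {"tx": 0.006, "ty": -0.001, "tz": -0.015, "rx": -0.06, "ry": -1.2, "rz": 0.0, "claw": 0.0},
  {"tx": 0.008, "ty": -0.001, "tz": -0.03, "rx": -0.12, "ry": -2.4, "rz": 0.0, "claw": 0.0},
  {"tx": 0.0095, "ty": -0.001, "tz": -0.05, "rx": -0.18, "ry": -3.6, "rz": 0.0, "claw": 0.0},
  {"tx": 0.0095, "ty": -0.001, "tz": -0.062, "rx": -0.23, "ry": -4.8, "rz": 0.0, "claw": 0.0},
  {"tx": 0.008, "ty": -0.001, "tz": -0.064, "rx": -0.29, "ry": -6.0, "rz": 0.0, "claw": 0.0},
  {"tx": 0.006, "ty": -0.001, "tz": -0.06, "rx": -0.33, "ry": -6.8, "rz": 0.0, "claw": 0.0},
  {"tx": 0.006, "ty": -0.001, "tz": -0.06, "rx": -0.33, "ry": -6.8, "rz": 0.0, "claw": 0.0},
])

```text
clock: 20.0
eef_pos: [642.2, 304.3, 120.3]
tool_rot: [-3.14, 0.176, 3.093]
force: [0.8, 0.4, -2.2]
width: 21.0
```

Call:
apply_moves([
  {"tx": -0.0025, "ty": 0.0, "tz": 0.0065, "rx": -0.04, "ry": -0.8, "rz": 0.0, "claw": 0.0},
  {"tx": -0.0057, "ty": 0.0, "tz": 0.012, "rx": -0.08, "ry": -1.6, "rz": 0.0, "claw": 0.0},
  {"tx": -0.0095, "ty": 0.0, "tz": 0.0186, "rx": -0.12, "ry": -2.4, "rz": 0.0, "claw": 0.0},
  {"tx": -0.0137, "ty": 0.0, "tz": 0.026, "rx": -0.16, "ry": -3.2, "rz": 0.0, "claw": 0.0},
  {"tx": -0.0186, "ty": 0.0, "tz": 0.0336, "rx": -0.2, "ry": -4.0, "rz": 0.0, "claw": 0.0},
  {"tx": -0.024, "ty": 0.001, "tz": 0.041, "rx": -0.24, "ry": -4.8, "rz": 0.0, "claw": 0.0},
  {"tx": -0.03, "ty": 0.001, "tz": 0.048, "rx": -0.27, "ry": -5.6, "rz": 0.0, "claw": 0.0},
  {"tx": -0.0363, "ty": 0.001, "tz": 0.055, "rx": -0.31, "ry": -6.4, "rz": 0.0, "claw": 0.0},
  {"tx": -0.0363, "ty": 0.001, "tz": 0.055, "rx": -0.31, "ry": -6.4, "rz": 0.0, "claw": 0.0},
  {"tx": -0.0363, "ty": 0.001, "tz": 0.055, "rx": -0.31, "ry": -6.4, "rz": 0.0, "claw": 0.0},
  {"tx": -0.0363, "ty": 0.001, "tz": 0.055, "rx": -0.31, "ry": -6.4, "rz": 0.0, "claw": 0.0},
])

```text
clock: 21.1
eef_pos: [619.5, 294.6, 173.5]
tool_rot: [-3.112, 0.715, 3.089]
force: [0.5, -1.2, -2.5]
width: 20.7
```

Run:
```python
from h import *
save('wrist','w10.png'); s=read_state(); print(s['eef_pos'],s['force'],s['tool_rot'],s['qpos'])
im=cv2.imread('pics/full_w10.png',0)
x0,x1=170,470;sub=cv2.resize(im[0:220,x0:x1],(100,40),interpolation=cv2.INTER_AREA)
for r in sub: print(''.join(' .:-=+*#%@'[int(v)*10//256] for v in r))
```

```text
[617.53824174 295.91483252 172.5223647 ] [-2.71313306 -0.52544008 -2.68776293] [-3.11393214  0.71323017  3.09052744] [-1.07994883  0.62545789  0.45141041  2.08740933  1.62532724  0.26385202
 -0.82197511]
%%%%%%%%%%#*%@@%*::::=*===*#######*####%###%*+++********++++++++****+++++==+::::-+===-:::-+*#####*+%
%%%%%%%%%%%##@@%*-:::=*===##*+++++++*##%*++*++++********+++++++++++++++++===::::-+====-::=+######+#%
%%%%%%%%%%%%*%@%#-:::=*+==*#=====++=+*++++++++++********+++++++++++++++++===::::=+====-:-+*#####**%%
%%%%%%%%%%%%##@@#-:::-*+==*#+====++==++++++++++++*******++++++++++++++++==+=::::=+=====-++######+%%%
%%%%%%%%%%%%%#%@#-:::-*++=*#+====++==++++++++++++*******++++++++++++++++==+=::::=++++++++*#####*%%%%
%%%%%%%###%%%%%%#=:::-*=+=*#+====++==++++++++++++*******++++++++++++++++==+-::::+*#########%%%%%%%%%
%%%%%%%%%%%%#%###+::::+++=*##====++==++++++++++++++*****+++++++++++++++++=+-:::-+*%%%%%%%%%%%%%%%%%%
%%%%%%%%#########+::::=++=*##=+===++=++++++*#++++++++++++++++++++++++++++=+-:::-+#%%%%%%%%%%%%%%%%%%
%%%%%%%%#####%%##*::::=++=*##=====++=+++++####*+=+++++++++++++++++++++++==+-:::-+#%%%%%%
[... 2443 characters left out ...]
%%%%%%%%%%%%%%*:::-=++++++++++============================++++**++=::-=####%%%%%%%%%%%%%%%%%%%
#******************##::----------------------------------------------------:+%=--+*%%%%%%%%%%%%%%%%%
-------------------*#=================---------------------------------=====*%---=*%%%%%%%%%%%%%%%%%
:::::::::::::::::::=*************++++=--=================-------=======+******--:=%%%%%%%%%%%%%%%%%%
:::::::::::::::::::::::::--::::--------------------------------------------:-----=%%%%%%%%%%%%%%%%%%
:::::::::::::::::::--:-::---------------------------------------------------------#%%%%%%%%%%%%%%%%%
::-::::::::::::::::---------------------------------------------------------------*%%%%%%%%%%%%%%%%%
```

The bowl interior shows no slugs. The wrist is near its q6 limit here, so raise first, then look before untilting.

Call:
apply_moves([
  {"tx": 0.0, "ty": 0.0, "tz": 0.015, "rx": 0.0, "ry": 0.2, "rz": 0.0, "claw": 0.0},
  {"tx": 0.0, "ty": 0.0, "tz": 0.035, "rx": 0.0, "ry": 0.5, "rz": 0.0, "claw": 0.0},
  {"tx": 0.0, "ty": 0.0, "tz": 0.055, "rx": 0.0, "ry": 0.8, "rz": 0.0, "claw": 0.0},
  {"tx": 0.0, "ty": 0.0, "tz": 0.06, "rx": 0.0, "ry": 1.0, "rz": 0.0, "claw": 0.0},
])

```text
clock: 21.55
eef_pos: [619.1, 293.8, 235.0]
tool_rot: [-3.107, 0.623, 3.091]
force: [1.1, 0.4, -2.2]
width: 20.6
```

Run:
```python
from h import *
save('wrist','w11.png'); save('scene','s11.png'); save('top','t11.png'); s=read_state(); print(s['eef_pos'],s['force'],s['tool_rot'],s['qpos'])
c=calibration('scene'); u,v=proj(c,[[492,312,60]])[0].astype(int)
im=cv2.imread('pics/full_s11.png',0)
sub=cv2.resize(im[v-45:v+40,u-55:u+55],(110,42),interpolation=cv2.INTER_AREA)
for r in sub: print(''.join(' .:-=+*#%@'[int(x)*10//256] for x in r))
```

```text
[619.21865184 293.1935927  233.65474727] [-0.18028908 -0.49862505 -2.24902886] [-3.10812921  0.6246401   3.08907788] [-0.87396141  0.47639556  0.1991891   1.95554483  0.94495333  0.44265896
 -0.02388775]
********++++==+++++==----==++***********************************************+--:::-------------------=========
**********++++==----======---==++********************************************+-----------------------=========
*****++++==----===+++++++++===---==++*****************************************=------------====------=========
+++===----===++++++++++++++++++===---==++*******************************##*+==------------===++=-----=========
=----===+++++++++++++++++++++++++++==----==++**************************++*++++=-----------===++==---------====
===++++++++++++++++++++++++++++++++++++==---=+++++********************+====+++=-----------==-=++=-------------
-----===++++++++++++++++++++++++++++++++++====----++*****************+==+++++++=----------=====++++++=====--=-
:::::----========+++++++++++++++++++++====---------=+***********++===---=+++++++=---------====++++**********++
--::::::
[... 3065 characters left out ...]
:---===============+**************
*************************************+++--------------=---------------:::-----=================+**************
*****************************************++=--------------------::----::------=================+**************
********************************************+=--------------:----==++=--:::-----==================+***********
***********************************************+=-----------==+++*****++=--------==++******++=========++******
**************************************************+===-===+++*************++====++*************++======+******
******************************************************************************+*******************************
```

Run:
```python
from h import *
s=read_state(); A=R.from_euler('xyz',s['tool_rot']); B=R.from_euler('xyz',[np.pi,0,-2.884])
print(np.degrees((B*A.inv()).as_rotvec())/5, np.array([742.5,75.5,130])-s['eef_pos'])
```

```text
[-0.36516105  7.18749793  3.55633491] [ 123.28134816 -217.6935927  -103.65474727]
```

Call:
apply_moves([
  {"tx": 0.01, "ty": -0.005, "tz": 0.0, "rx": -0.04, "ry": 0.8, "rz": 0.4, "claw": 0.0},
  {"tx": 0.025, "ty": -0.02, "tz": 0.0, "rx": -0.08, "ry": 1.6, "rz": 0.8, "claw": 0.0},
  {"tx": 0.04, "ty": -0.045, "tz": 0.0, "rx": -0.12, "ry": 2.4, "rz": 1.2, "claw": 0.0},
  {"tx": 0.055, "ty": -0.075, "tz": 0.0, "rx": -0.16, "ry": 3.2, "rz": 1.6, "claw": 0.0},
  {"tx": 0.07, "ty": -0.105, "tz": 0.0, "rx": -0.2, "ry": 4.0, "rz": 2.0, "claw": 0.0},
  {"tx": 0.083, "ty": -0.135, "tz": -0.01, "rx": -0.24, "ry": 4.8, "rz": 2.4, "claw": 0.0},
  {"tx": 0.096, "ty": -0.165, "tz": -0.02, "rx": -0.28, "ry": 5.6, "rz": 2.8, "claw": 0.0},
  {"tx": 0.108, "ty": -0.19, "tz": -0.04, "rx": -0.32, "ry": 6.4, "rz": 3.2, "claw": 0.0},
  {"tx": 0.118, "ty": -0.21, "tz": -0.06, "rx": -0.365, "ry": 7.19, "rz": 3.56, "claw": 0.0},
  {"tx": 0.123, "ty": -0.218, "tz": -0.08, "rx": -0.365, "ry": 7.19, "rz": 3.56, "claw": 0.0},
  {"tx": 0.123, "ty": -0.218, "tz": -0.1, "rx": -0.365, "ry": 7.19, "rz": 3.56, "claw": 0.0},
  {"tx": 0.123, "ty": -0.218, "tz": -0.1, "rx": -0.365, "ry": 7.19, "rz": 3.56, "claw": 0.0},
])

```text
clock: 22.9
eef_pos: [736.2, 75.9, 125.9]
tool_rot: [3.141, -0.012, -2.879]
force: [-0.5, -0.2, -3.0]
width: 20.7
```

Run:
```python
from h import *
s=read_state(); print(s['eef_pos'],s['force'],s['tool_rot'],s['qpos'],s['width'])
A=R.from_euler('xyz',s['tool_rot']); B=R.from_euler('xyz',[np.pi,0,-2.884]); print(np.degrees((B*A.inv()).as_rotvec())/5)
save('scene','s12.png'); save('top','t12.png')
c=calibration('scene'); u,v=proj(c,[[492,312,60]])[0].astype(int); u2,v2=proj(c,[[520,-259,40]])[0].astype(int)
a=cv2.imread('pics/full_s12.png'); t=cv2.imread('pics/full_t12.png')
q=proj(calibration('top'),[[492,312,60]])[0].astype(int)
A1=cv2.resize(a[v-38:v+37,u-50:u+50],(400,300),interpolation=cv2.INTER_CUBIC)
A2=cv2.resize(t[q[1]-30:q[1]+30,q[0]-40:q[0]+40],(400,300),interpolation=cv2.INTER_CUBIC)
A3=cv2.resize(a,(480,300)); A4=cv2.resize(t[60:260,185:398],(320,300))
cv2.imwrite('pics/v12.png',np.vstack([np.hstack([A1,A2]),np.hstack([A3,A4])]))
```

```text
[736.17020671  75.9479632  125.89275045] [-0.46139275 -0.22548484 -2.98296612] [ 3.14051408 -0.01189263 -2.87864821] [ 0.0471003   0.86424432 -0.38973982  1.26228776  0.33150711  1.0895472
  1.45863304] 20.716139993442493
[ 0.02312702 -0.13487048 -0.06125278]
```

View pics/v12.png

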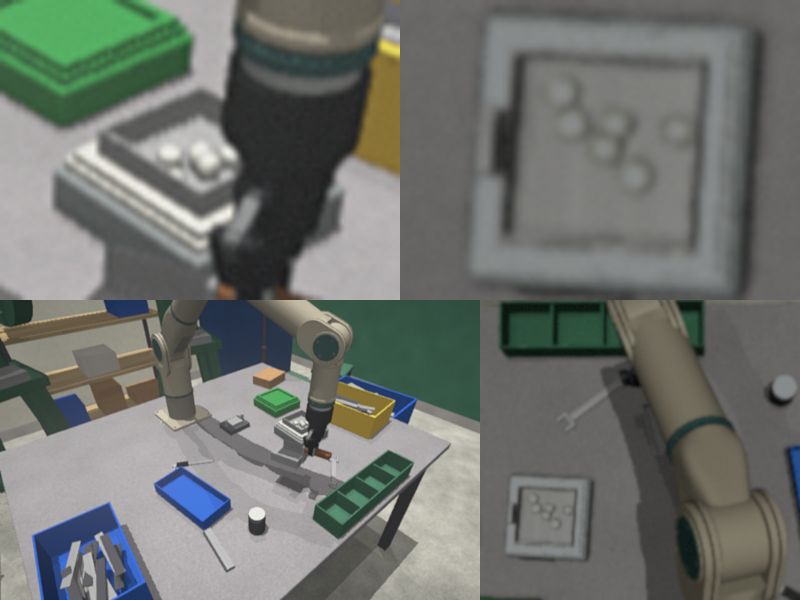

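The last picture shows six slugs in the seated pan at (562..678,92..178), tray empty, and nothing on the bench. Now lay the scoop down at its old place.

Call:
apply_moves([
  {"tx": 0.004, "ty": 0.0, "tz": -0.03, "rx": 0.02, "ry": -0.13, "rz": -0.06, "claw": 0.0},
  {"tx": 0.004, "ty": 0.0, "tz": -0.06, "rx": 0.02, "ry": -0.13, "rz": -0.06, "claw": 0.0},
  {"tx": 0.004, "ty": 0.0, "tz": -0.09, "rx": 0.02, "ry": -0.13, "rz": -0.06, "claw": 0.0},
  {"tx": 0.004, "ty": 0.0, "tz": -0.105, "rx": 0.02, "ry": -0.13, "rz": -0.06, "claw": 0.0},
  {"tx": 0.004, "ty": 0.0, "tz": -0.112, "rx": 0.02, "ry": -0.13, "rz": -0.06, "claw": 0.0},
  {"tx": 0.004, "ty": 0.0, "tz": -0.114, "rx": 0.02, "ry": -0.13, "rz": -0.06, "claw": 0.0},
  {"tx": 0.004, "ty": 0.0, "tz": -0.114, "rx": 0.02, "ry": -0.13, "rz": -0.06, "claw": 0.0},
])

```text
clock: 23.7
eef_pos: [744.9, 77.2, 19.3]
tool_rot: [-3.141, 0.011, -2.884]
force: [-0.4, -0.5, -2.3]
width: 20.9
```

Call:
apply_moves([
  {"tx": 0.0, "ty": 0.0, "tz": -0.004, "rx": 0.0, "ry": 0.0, "rz": 0.0, "claw": 0.0},
  {"tx": 0.0, "ty": 0.0, "tz": -0.007, "rx": 0.0, "ry": 0.08, "rz": 0.0, "claw": 0.0},
  {"tx": 0.0, "ty": 0.0, "tz": -0.009, "rx": 0.0, "ry": 0.12, "rz": 0.0, "claw": 0.0},
  {"tx": 0.0, "ty": 0.0, "tz": -0.01, "rx": 0.0, "ry": 0.12, "rz": 0.0, "claw": 0.0},
  {"tx": 0.0, "ty": 0.0, "tz": -0.01, "rx": 0.0, "ry": 0.12, "rz": 0.0, "claw": 0.0},
])

```text
clock: 24.2
eef_pos: [748.8, 78.3, 11.6]
tool_rot: [3.139, 0.009, -2.884]
force: [5.2, 1.4, 6.8]
width: 20.6
```

Call:
apply_moves([
  {"tx": 0.0, "ty": 0.0, "tz": -0.0005, "rx": 0.0, "ry": 0.06, "rz": 0.0, "claw": 0.0},
  {"tx": 0.0, "ty": 0.0, "tz": -0.001, "rx": 0.0, "ry": 0.1, "rz": 0.0, "claw": 0.0},
  {"tx": 0.0, "ty": 0.0, "tz": -0.0015, "rx": 0.0, "ry": 0.1, "rz": 0.0, "claw": 0.0},
  {"tx": 0.0, "ty": 0.0, "tz": -0.0015, "rx": 0.0, "ry": 0.1, "rz": 0.0, "claw": 0.0},
])

```text
clock: 24.6
eef_pos: [748.2, 78.2, 10.1]
tool_rot: [3.137, -0.0, -2.884]
force: [5.3, 1.2, 6.9]
width: 20.8
```

Contact is steady and the scoop is level within about 1 mm of its pick-up height. Release and rise.

Call:
apply_moves([
  {"tx": 0.0, "ty": 0.0, "tz": 0.0, "rx": 0.0, "ry": 0.0, "rz": 0.0, "claw": 0.03},
  {"tx": 0.0, "ty": 0.0, "tz": 0.0, "rx": 0.0, "ry": 0.0, "rz": 0.0, "claw": 0.055},
  {"tx": 0.0, "ty": 0.0, "tz": 0.0, "rx": 0.0, "ry": 0.0, "rz": 0.0, "claw": 0.055},
  {"tx": 0.0, "ty": 0.0, "tz": 0.0, "rx": 0.0, "ry": 0.0, "rz": 0.0, "claw": 0.055},
  {"tx": 0.0, "ty": 0.0, "tz": 0.02, "rx": 0.0, "ry": 0.0, "rz": 0.0, "claw": 0.055},
  {"tx": 0.0, "ty": 0.0, "tz": 0.06, "rx": 0.0, "ry": 0.0, "rz": 0.0, "claw": 0.055},
  {"tx": 0.0, "ty": 0.0, "tz": 0.1, "rx": 0.0, "ry": 0.0, "rz": 0.0, "claw": 0.055},
  {"tx": 0.0, "ty": 0.0, "tz": 0.15, "rx": 0.0, "ry": 0.0, "rz": 0.0, "claw": 0.055},
  {"tx": -0.03, "ty": 0.0, "tz": 0.17, "rx": 0.0, "ry": 0.0, "rz": 0.0, "claw": 0.055},
  {"tx": -0.06, "ty": 0.0, "tz": 0.17, "rx": 0.0, "ry": 0.0, "rz": 0.0, "claw": 0.055},
  {"tx": -0.06, "ty": 0.0, "tz": 0.17, "rx": 0.0, "ry": 0.0, "rz": 0.0, "claw": 0.055},
])

```text
clock: 25.7
eef_pos: [680.2, 77.3, 179.0]
tool_rot: [3.137, -0.011, -2.882]
force: [0.6, 0.9, -0.1]
width: 54.9
```

Run:
```python
from h import *
import fit as F
s=read_state(); print(s['eef_pos'],s['force'],s['width'])
c=calibration('wrist'); save('wrist','w13.png'); save('top','t13.png'); save('scene','s13.png')
for z in (68,): orange('pics/full_w13.png',c,z)
# bystanders: compare with first pictures
for n in 'ts':
    a=cv2.imread(f'pics/full_{n}0.png',0).astype(int); b=cv2.imread(f'pics/full_{n}13.png',0).astype(int)
    d=(np.abs(cv2.GaussianBlur(a.astype(np.float32),(0,0),1)-cv2.GaussianBlur(b.astype(np.float32),(0,0),1))>25).astype(np.uint8)
    k,l,st,ce=cv2.connectedComponentsWithStats(d); print(n,[st[i].tolist() for i in range(1,k) if st[i,4]>12])
# slugs in pan, wrist
G=F.edges('pics/full_t13.png'); print('pan',F.fit(G,calibration('top'),[(58,82)],(492,311,-.055),6,4))
im=cv2.imread('pics/full_w13.png',0)
sub=cv2.resize(im[0:260,200:440],(80,40),interpolation=cv2.INTER_AREA)
for r in sub: print(''.join(' .:-=+*#%@'[int(x)*10//256] for x in r))
```

```text
[680.203699    77.31529749 179.02452774] [ 0.63440606  0.88630748 -0.06318416] 54.92837951026439
[ 288  229   22   76 1562]
[[288.0, 229.0], [309.0, 229.0], [309.0, 304.0], [288.0, 304.0]] [[727.6, 63.6], [722.6, 82.9], [802.8, 103.7], [808.2, 82.9]]
centre [765.3  83.3] ang 14.5
t [[267, 61, 56, 39, 1351], [297, 104, 19, 33, 289], [264, 116, 95, 228, 8271], [205, 184, 16, 37, 206], [223, 185, 27, 39, 128], [230, 197, 5, 10, 22], [344, 210, 8, 11, 68], [408, 211, 5, 5, 21], [417, 210, 6, 5, 22], [427, 210, 5, 5, 22], [370, 214, 14, 15, 102], [419, 221, 5, 5, 21], [428, 220, 5, 6, 22], [411, 223, 5, 5, 19], [387, 249, 13, 14, 107], [93, 267, 203, 94, 5868], [379, 266, 8, 17, 60], [385, 269, 9, 21, 41], [342, 282, 5, 20, 37], [376, 284, 7, 16, 45], [373, 302, 3, 10, 13], [77, 304, 38, 28, 639], [0, 309, 36, 19, 436], [0, 323, 33, 25, 554], [27, 338, 138, 62, 1640], [354, 339, 16, 38, 356], [323, 344, 30, 23, 443], [320, 358, 45, 37, 828], [20, 368, 41, 32, 554], [48, 381, 39, 19, 454], [192, 381, 145, 19, 1567], [331, 387, 17, 13, 134]]
s [[214, 0, 19, 35, 299], [212, 0, 66, 58, 1413],
[... 3206 characters left out ...]
--::::::::::::::::=+================++=====*########
*###########################*=-------=======+=++====================++=*########
#####**###########*#########*-::::::-==**=======+===++=================*########
#####*##*##*############*###+==++=====+##*=======+===+====+======+=====+########
#*########*#######*#########*==++++=-=+####*+=========++++===+=========+########
#**########***#*###########**=++++++-=+#####*+========++==+=====+==++==+#####***
###**##########****##########=++++++-=+######+=+++====++===++=++========+***#%%%
#***########**##############*=++++++-=+######*======+=+===+++++========+%%%%%%%%
******##*****===-:-#########*=++++++-=+#######+===========-.:---=++++++*%%%#####
```

Run:
```python
from h import *
for f in ('t0','t13'):
    im=cv2.imread(f'pics/full_{f}.png',0)[205:270,350:420]
    sub=cv2.resize(im,(70,32),interpolation=cv2.INTER_AREA)
    print(f)
    for r in sub: print(''.join(' .:-=+*#%@'[min(9,int(x)*10//200)] for x in r))
```

```text
t0
++++++++====+===========+===========++++++++=--:.:--------------------
+++++=++================++=++====++=++++++++==-:.:-------------------=
****+==+===========+++=+=+====+=+++++++++==++=-:..:---=---======---=++
****+=++===+++=++==+++++===+==+++++++++++=+++=--:.:--=---=+***+=--=+**
****+=++===++++===+===++=+++=+++=++++++++=+++=--:.:------=+***+=---++*
****+=++====+++==+++=====+++++++===++++++=+++==-::.:------=+++==----==
****+=++=====+++=========+++=+++++=+++++++++++=--:.:---=--====--------
****+=++=+=++++++++++==++++++++++=++++=++++=+===-:.:-----=------=----=
***+==+==+=====++++=+++++++++++++++=++++++++++==-:..:----=---=+++=--=+
***+==+=========+==++++++++++++++++++++++=+++++=--:.:-------=+***+=-+*
***+=++========++++++++++++++++++++++++++++++++=--:.:----=--=+***+=-==
***+=+++=====+++++++++++++++++++=+++++++++++++===-::.:---=--=======---
***+=+++++===++++++++++++++++=+++=++++++++++++===--:.:-----==-==-=----
***+=++==+===++++=++++++++++++++++++++++++++++++==-:.::---==----------
***+=++==+++++++++++=++++++++++++++++++++++++++++=-:..:-------------:-
***+=++==++++++++++===++=+++++++
[... 2750 characters left out ...]
************************+=-=+**++==+++++++++++++**+++++++++++
+****************************+**++=--++*++==+++++++++++++*++++++++++++
+**********************+****++*++++=-=++++==++++==+++=++*+++++++++++++
+**********+*******++++++++++++++++=-=+++++==+++=--==+++++++++++++++++
++******+**++++++++++++++++++++++++=-=+++++==+++=--=+**+++++++++++++++
+++*+*+++++++++++++++++++++++++++++=--+++++-=+++==+****+++++++++++++++
+++++++++++++++++++++++++++++++++++=--=+++=-==++=+*****+++++++++++++++
+++++++++++++++++++++++++++++++++++=--=+++=-==++=+++++++++++++++++++++
++++++++++++++++++++++++++++++++++=---=+++=-=====+++++++++++++++++++++
++++++++++++++++++++++++++++++=+===---====--=====+++++++++++++++++++++
```

The scene camera shows no change at the caliper. The top-view difference there is only the arm passing in front of it, and the caliper's visible end has not moved. The scoop is flat and empty, and the arm is clear.

```bash
python3 -c "
from cell import finish_job
print(finish_job())"
```

```text
the job is handed in; nothing more can be done
None
```

I handed the job in at about 26 s of the 72 s. The pan is seated in the grey scale's pocket, and all six slugs from the tray are in it. The empty scoop lies flat on the bench, about 8 mm from where it started.

**Last checks**
- **Slugs:** the last picture, taken after the tip, shows six slugs in the pan, an empty tray and none visible on the bench.
- **Pan:** in that picture it sits square in the pocket.
- **Scoop:** it came down level and within about 1.5 mm of its pick-up height. A wrist image after release shows its bowl empty.
- **Arm:** it is clear of everything at z = 179 mm, with near-zero force.

**What failed or disagreed**
- **First pan grasp:** it closed on air because the fingertips end about 35 mm short of the stated TCP. I went lower and gripped it on the second try.
- **Tipping tilt:** the wrist came close to its joint 6 limit (0.26 rad against 0.23), and the scoop drifted about 10 mm sideways. No slugs were lost.
- **Final pan position:** the last automatic top-view fit put the pan about 7 mm off in y, more than the pocket's 2.5 mm of play would allow. I took it as a poor fit, because the pictures show the pan seated.
- **Caliper:** the arm hid most of it in the last top view. The scene camera showed no change there, but I made no closer check of it or the other bystanders.

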